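# Load the last blood tube on the inversion mixer and latch its keeper bar

## Task

The blood tube left lying on the request form still has to go on the inversion mixer. Stand it upright in the bench rack and let go, take it again by its cap, push it fully home into the mixer's one open well and let go, and then swing the keeper bar down over the caps until its end is held under the spring catch. Leave the other tubes and everything else on the bench where they are.

Things in the scene. Friction and masses are not known exactly. Their poses are not given: they have to be found in the camera images.
- tube: the tube to load: closed 22 g blood tube lying on the form, cap to the robot's right (-y, up to 50 deg to either side), axis 9 to 10 mm above the bench. Body 16 mm in diameter with a white label and hemispherical bottom; ribbed lavender cap 18 mm in diameter, 24 mm long; 105 mm long over all. Origin on its axis at the bottom end; x runs along the tube to the cap top (cap: x = 81 to 105 mm)
- tube_top (a point): centre of the end face of that tube's cap (105 mm from the bottom)
- form: white paper request form on which the tube lies, 110 mm (its x) by 160 mm, 1 mm thick, does not slide; origin at the centre of its underside. To its right (-y) the bench is clear but for a flat 20 mm stack of forms
- rack: white bench rack, does not slide: 80 mm (x, away from the robot) by 136 mm (y) by 45 mm high; origin at the centre of its underside. Square holes 17.6 mm wide, floor 6 mm above the bench: near row x = -20 mm, far row x = 20 mm, each at y = -48, -16, 16, 48 mm. Tubes stand at (20, 16), (20, 48) and (-20, 48); the rest is free. A tube in it reaches 111 mm above the bench
- rack_hole (a point): centre of the mouth of the free near-row hole at y = -16 mm in the rack's frame, 45 mm above the bench, 39 mm deep; the holes behind it and beside it are free too. A tube picked up lying with the tool tilted 45 degrees can be stood here with the tool tilted 45 degrees the same way and turned half a turn about its own axis
- mixer: tube mixer, fixed: base 120 x 345 mm, white motor housing 120 mm high at y = 118 to 215 mm, grey well block parked upright: z = 18 to 99, x = -23 to 23, y = -72 to 72 mm, end plates to y = +-82. Square wells 17.2 mm wide at x = 0, y = -48, -16, 16, 48 mm; all but y = -16 hold tubes, whose caps stand 29 mm proud. Origin under the block's centre, on the bench; x away from the robot
- well (a point): centre of the mouth of the open well, 99 mm above the bench, 76 mm deep. A spring plunger's ball nose stands 3 mm into it from its +x wall, 26 mm below the mouth; the tube must push it aside (2 to 6 N) and is then gripped, so it does not fall home: push it down (5 to 8 N). Home it stands on the well's floor, its cap top 29 mm above the block, level with the others
- well_floor (a point): centre of the floor of the open well, 76 mm below point well
- keeper (a joint): angle of the keeper bar about its hinge, rad: 0 = closed, level over the caps (3 mm above them) and held by the catch; pi/2 = straight up; starts open between 1.45 and 1.9, stop at 2.15. The stiff hinge stays where it is left (0.12 N m). The catch resists from about 0.07 rad; 6 to 9 N down on the thumb pad snaps the end under the catch at about 0.03 rad
- keeper_hinge (a point): the keeper bar's hinge axis, parallel to the mixer's x, at y = 84 mm, z = 134 mm in the mixer's frame. Closed, the bar runs from here 168 mm in the mixer's -y direction; opening lifts its free end in the plane x = 0 and on over the motor housing.
- keeper_pad (a point): centre of the top of the black thumb pad (20 mm by 24 mm) on the bar's upper (outer) face, 140 mm along the bar from the hinge and 7 mm above the bar's mid-plane; closed it is 141 mm above the bench. The bar is a steel flat 16 mm wide and 6 mm thick.
- keeper_tip (a point): centre of the bar's free end, a cross pin 168 mm along the bar from the hinge (7 mm in diameter)
- catch_nose (a point): the nose of the spring catch as it rests, at y = -89 mm, z = 140 mm in the mixer's frame; its housing (20 mm wide) stands behind it to y = -112 mm and 150 mm above the bench, and two thin cheeks, 143 mm high, stand either side of the bar's end
- mixed_a: closed blood tube of the same size and look (16 mm x 105 mm, lavender cap), standing cap up; origin at its bottom, z up. Already in the mixer, in the well at y = -48 mm
- mixed_b: closed blood tube of the same size and look (16 mm x 105 mm, lavender cap), standing cap up; origin at its bottom, z up. Already in the mixer, in the well at y = 16 mm
- mixed_c: closed blood tube of the same size and look (16 mm x 105 mm, lavender cap), standing cap up; origin at its bottom, z up. Already in the mixer, in the well at y = 48 mm
- racked_a: closed blood tube of the same size and look (16 mm x 105 mm, lavender cap), standing cap up; origin at its bottom, z up. In the bench rack, in the hole at x = 20, y = 16 mm
- racked_b: closed blood tube of the same size and look (16 mm x 105 mm, lavender cap), standing cap up; origin at its bottom, z up. In the bench rack, in the hole at x = 20, y = 48 mm
- racked_c: closed blood tube of the same size and look (16 mm x 105 mm, lavender cap), standing cap up; origin at its bottom, z up. In the bench rack, in the hole at x = -20, y = 48 mm
- cup_a: lidded specimen cup, 67 mm in diameter over the lid and 69 mm high, blue lid, standing near the robot; origin at its bottom
- cup_b: lidded specimen cup, 67 mm in diameter over the lid and 69 mm high, standing at the far side of the bench; origin at its bottom
- dropper: small white dropper bottle, 32 mm in diameter, 80 mm high; origin at its bottom
- marker: marker pen lying near the robot, 130 mm long, 15 mm thick; origin under its middle, lies along its x
Things that resemble listed ones, but are neither listed nor needed, are in the scene too. What is shaped like the tube but green, pink or yellow is not meant.

How it is judged (in metres and radians):
On the way, in this order (a step that is already met when the one before it is completed fails the run):
1. the tube stands upright in a free hole of the bench rack, on its floor, let go (z of tube in the frame of rack below 0.01 m and x of tube in the frame of rack between -0.035 and 0.035 m and y of tube in the frame of rack between -0.06 and 0.06 m and angle between the x axis of tube and the z axis of rack, either way round below 0.14 rad and contact force between tube and the fingers below 0.2 N), for 0.2 s.
2. the tube is fully home in the mixer's open well, cap up, let go, with the keeper bar still open (z of tube in the frame of mixer below 0.0265 m and horizontal distance between tube and well_floor below 0.004 m and horizontal distance between tube_top and well below 0.005 m and height (world z) of tube_top above 0.12 m and contact force between tube and the fingers below 0.2 N and value of joint keeper above 0.5 rad), for 0.2 s.
3. the keeper bar is closed over the caps, its end under the catch (value of joint keeper below 0.025 rad), for 0.2 s.
At the end, for the whole second after the job is handed in: the tube stands in the mixer's open well within 3.5 mm of its floor, upright (bottom within 4 mm and cap top within 5 mm of the well's axis), at rest and released, and the keeper bar is closed to within 0.025 rad, held under the catch (z of tube in the frame of mixer below 0.0265 m and horizontal distance between tube and well_floor below 0.004 m and horizontal distance between tube_top and well below 0.005 m and height (world z) of tube_top above 0.12 m and value of joint keeper below 0.025 rad and linear speed of tube below 0.02 m/s); the robot touches nothing.
It fails at once if another tube in the mixer or the rack is taken out or shifted (more than 20 mm) (distance of any of mixed_a, mixed_b, mixed_c, racked_a, racked_b, racked_c from where it was at the start of the episode above 0.02 m).
It fails at once if a cup, the dropper bottle or the marker is pushed away or knocked over (more than 50 mm or 0.5 rad) (distance of any of cup_a, cup_b, dropper, marker from where it was at the start of the episode above 0.05 m or angle between any of cup_a, cup_b, dropper's own z axis and vertical above 0.5 rad).
It also fails if it takes over 72 s, if anything falls off the work surface, if the arm or the gripper's body presses on something with over 40 N, if the wrist force passes 120 N, or if a joint passes its speed limit or range.

## Robot

A 6-joint arm with a two-finger parallel gripper is mounted at the origin on the work surface. World frame = base frame: x ahead of the robot, y to its left, z up, the work surface at z = 0. Lengths are in m, angles in degrees, forces in N, time in s.
With the tool pointing down it reaches from about 0.4 to 0.825 m from the base axis. Payload 7 kg.
Tool frame: the origin (TCP) lies at the very end of the fingers, on their centre line; the grasp point (between the pads) lies 19 mm behind it; z points along the fingers, y is the direction in which the jaws open and shut (so a half turn about z gives the same grasp; the last joint's range is limited). The gripper opens to 88 mm and grips with 3 to 60 N. Pads are 19 mm wide; open, the fingers measure 130 mm over their backs; the gripper's body (78 mm by 193 mm) begins 47 mm behind the grasp point.
Start: joints at [81.939, 20.546, 0.682, 0, -70.136, -16.507], TCP at [0.281, 0.614, 0.227] pointing down, gripper open.
Joint ranges: [-176.03, 176.03], [-82.01, 121.73], [-58.28, 71.71], [-173.87, 95.51], [-174.79, -0.11], [-173.66, 173.66]. Speed limits (degrees/s): [136.94, 136.94, 172.46, 180, 180, 180].

## Interface

Orientations are given as [roll, pitch, yaw] about the fixed x, y, z axes, in that order (R = Rz(yaw) Ry(pitch) Rx(roll)).
In Python, from plant import ctrl gives the robot as it stands.
- The arm moves only by the tool move_arm, never from a script. Its argument "increments" is a list of rows, each a list of 2 entries, a list of its own where there are three numbers: the shift along the world's x, y, z in mm, then the turn about the world's z in rad. A call has exactly 8 rows; each row shifts and turns the pose as measured when the row begins; what a row does not reach is not made up. A row lasts 1/10 s, in which the tool goes at most 50 mm and 8.59 degrees, less where a joint would pass 70% of its speed; a pose out of reach is approached as far as the arm can. A call with a gripper value outside its range is refused whole. "jaw" is the gripper command: -1 is shut, 1 is fully open, values between are in proportion, set as the call begins (left out, the last holds). The fingers move at their own pace and stop on an object; the grip force is fixed at half the most. Time passes only in rows, so rows that do not move let the fingers close, or fill a call up. It gives the time, the measured TCP pose, the force and the opening at its end, in the units of the state.
- ctrl.get_obs(): the state, without advancing time (a new reading comes with each control period).
- ctrl.snapshot(name): name is "scene" or "top" or "wrist"; returns a dict with "color" (384x512x3 uint8, red, green, blue), "fx", "fy", "cx", "cy" (pixels), "R" (3x3) and "t" (3): a world point X has camera coordinates R X + t. Camera axes: x right, y down, z forward; pixel columns grow to the right and rows downward; lengths in m; the calibration is good to about 2 mm. A picture is of the moment at which its call begins. There is no depth.
- ctrl.close_job(): hands the job in, once; it reports no verdict.
The state is a dict: "clock": time; "joint_pos": joint angles; "qvel": joint speeds; "tau": joint torques, N m; "tool_pos": TCP position; "orientation": TCP orientation; "force": force on the tool from outside, world axes, zero at the start; "moment": the same for the moment, N m; "opening": finger opening in m.
Only numpy, scipy, OpenCV 4.12 (cv2) and the standard library are available. Lean on these libraries where they do the work, as an engineer would, in place of code of your own. Each camera call takes 0.05 s, during which the arm holds its last target.

## Working session

There is one attempt and no reset: what is moved stays moved. The work goes in short steps, Python scripts to look and compute and a tool call to move; the robot and the scene stay as the last step left them, time stands still between calls to the robot, and variables do not carry over. Pictures are saved under pics/ and viewed, and the job is handed in when it is done.

Besides the shell and the picture viewer there is one more tool, called after ">>>" in YAML: its name, and indented under it one key for each argument. move_arm: Moves the arm, as the interface text tells. Its arguments: {"type":"object","properties":{"increments":{"type":"array","items":{"type":"array"}},"jaw":{"type":"number"}},"required":["increments"]}

```bash
ls; mkdir -p pics
cat > h.py <<'E'
import numpy as np,cv2
from plant import ctrl
def snap(n,f,s=1.5):
    d=ctrl.snapshot(n); np.savez('pics/'+f+'.npz',**d)
    im=cv2.cvtColor(d['color'],cv2.COLOR_RGB2BGR)
    cv2.imwrite('pics/'+f+'.png',cv2.resize(im,None,fx=s,fy=s,interpolation=cv2.INTER_CUBIC)); return d
def load(f): return dict(np.load('pics/'+f+'.npz'))
def crop(f,o,u0,v0,w,h,s):
    im=cv2.cvtColor(load(f)['color'],cv2.COLOR_RGB2BGR)[v0:v0+h,u0:u0+w]
    cv2.imwrite('pics/'+o+'.png',cv2.resize(im,None,fx=s,fy=s,interpolation=cv2.INTER_CUBIC))
def ray(d,u,v):
    r=d['R'].T@np.array([(u-d['cx'])/d['fx'],(v-d['cy'])/d['fy'],1]); return -d['R'].T@d['t'],r
def onz(d,u,v,z):
    c,r=ray(d,u,v); return c+r*(z-c[2])/r[2]
def proj(d,X):
    c=d['R']@np.asarray(X,float)+d['t']; return np.array([d['fx']*c[0]/c[2]+d['cx'],d['fy']*c[1]/c[2]+d['cy']])
E
python3 - <<'E'
from h import *
for n in ['scene','top','wrist']:
    d=snap(n,n+'0'); print(n,-d['R'].T@d['t'],d['R'][2],d['fx'])
print(ctrl.get_obs())
E
```

```text
pics
scene [ 1.14742285 -0.58503029  1.06969584] [-0.49177276  0.40076005 -0.77301419] 497.0041725390195
top [ 0.36582544 -0.10965608  1.5103217 ] [ 0.11158989  0.01391575 -0.99365691] 446.96456389043954
wrist [0.33981655 0.58560024 0.3840722 ] [-0.22369421  0.10076616 -0.96943648] 330.181411447912
{'clock': 0.15, 'joint_pos': array([ 8.19397424e+01,  2.05799227e+01,  6.46813706e-01, -1.36417300e-02,
       -7.01376615e+01, -1.65054370e+01]), 'qvel': array([ 0.0618508 , -0.10780369,  0.18739883,  0.12028706,  0.07419982,
       -0.06179855]), 'tau': array([-1.01490332e-03, -5.83275604e+01,  2.93290901e+01,  7.00118870e+00,
        8.74483609e-03, -1.04776962e-04]), 'tool_pos': array([0.28051416, 0.61354335, 0.22587209]), 'orientation': array([ 1.79928502e+02, -7.81049544e-03, -2.45703326e+01]), 'force': array([-0.43974957,  0.53976276,  0.57608473]), 'moment': array([-0.02686948, -0.00076143,  0.01256381]), 'opening': 0.08783217777192509}
```

View pics/scene0.png

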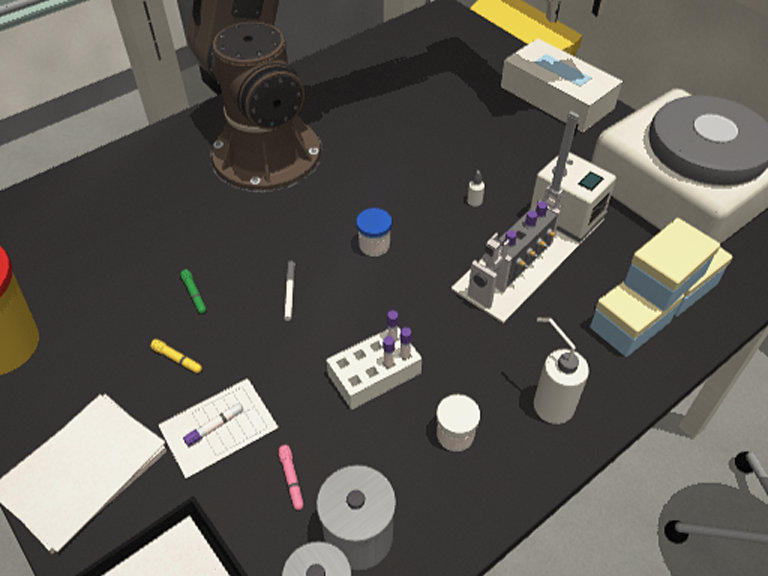

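View pics/top0.png

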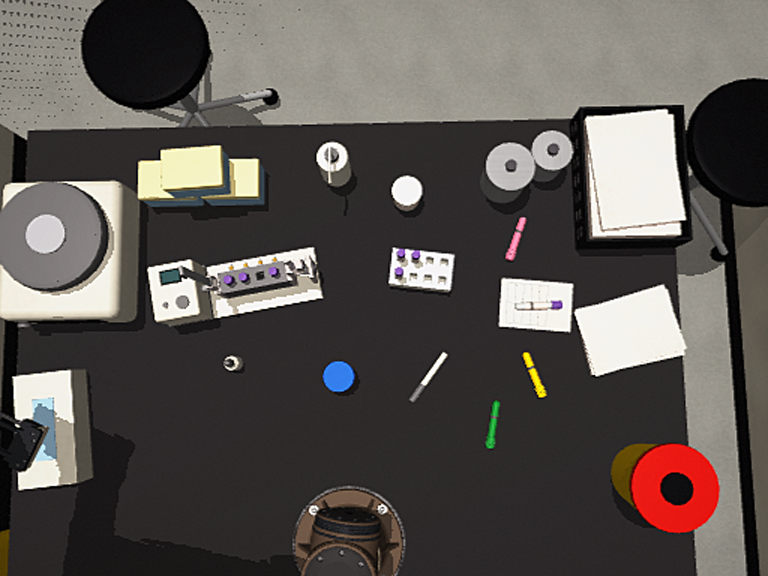

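View pics/wrist0.png

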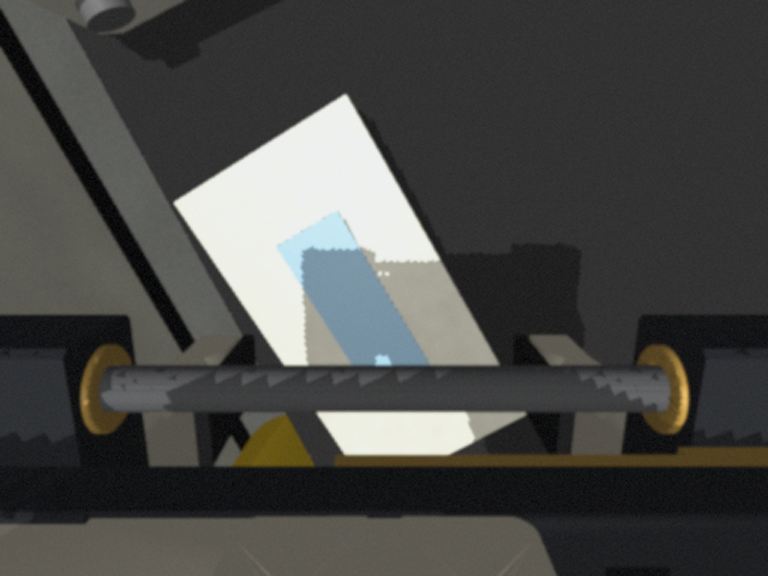

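The top view (768x576) shows the form at about (536,305), with a tube on it whose lavender cap is at (555,305). The rack is at (421,270), and the mixer well block at (255,275) with its keeper open toward the housing at the left. The green, yellow and pink tube shapes lie off the form, so they aren't the one meant. I'll enlarge to confirm.

Run:
```python
from h import *
crop('top0','t_tube',325,180,65,45,12)
crop('top0','t_rack',252,158,60,45,13)
crop('top0','t_mix',95,150,125,75,6)
```

```text
(no output)
```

View pics/t_tube.png

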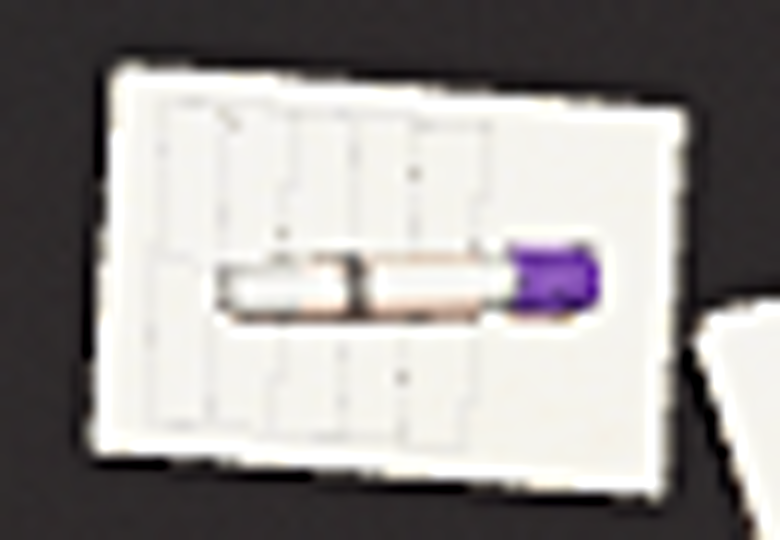

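View pics/t_rack.png

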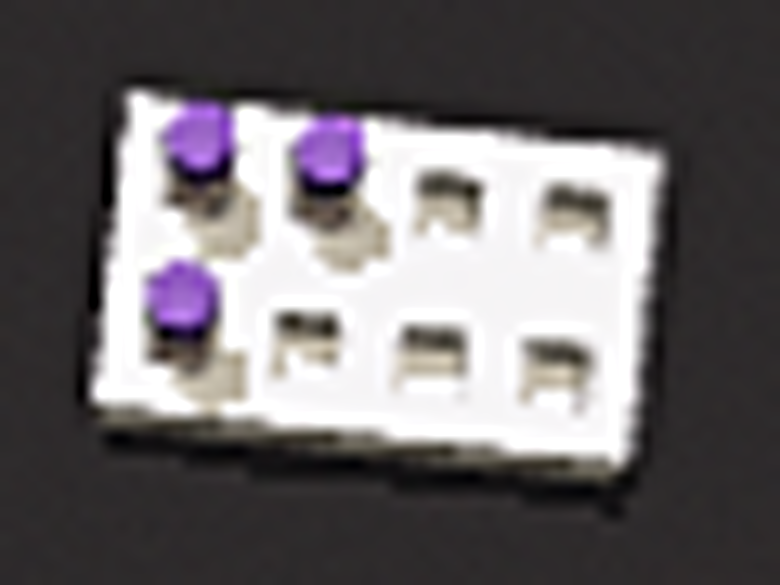

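View pics/t_mix.png

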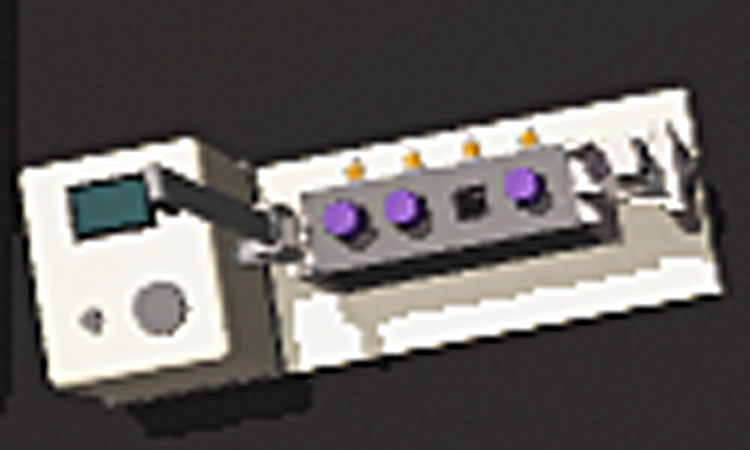

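Run:
```python
from h import *
d=load('top0')
P=lambda u0,v0,s,x,y,z: onz(d,u0+(x+.5)/s-.5,v0+(y+.5)/s-.5,z)
np.set_printoptions(precision=4,suppress=True)
b=P(325,180,12,218,290,.0095);t=P(325,180,12,600,278,.0095)
print('tube',b,t,np.linalg.norm(t-b),np.degrees(np.arctan2(*(t-b)[1::-1])))
c=[P(252,158,13,*p,.045) for p in [(128,92),(662,150),(625,468),(92,405)]]
print('rack',c,np.mean(c,0)); 
for i in range(4):
  e=c[(i+1)%4]-c[i]; print(np.linalg.norm(e),np.degrees(np.arctan2(e[1],e[0])))
for n,p,z in [('c',(343,218),.128),('b',(405,208),.128),('a',(524,186),.128),('well',(470,203),.099)]:
  print(n,P(95,150,6,*p,z))
form=[P(325,180,12,*p,.001) for p in [(113,66),(686,110),(662,497),(92,452)]]; print('form',form)
```

```text
tube [ 0.5115 -0.3778  0.0095] [ 0.513  -0.4846  0.0095] 0.10681872395635894 -89.1848920910279
rack [array([ 0.6434, -0.1066,  0.045 ]), array([ 0.6258, -0.2426,  0.045 ]), array([ 0.5442, -0.231 ,  0.045 ]), array([ 0.5628, -0.096 ,  0.045 ])] [ 0.5941 -0.169   0.045 ]
0.13715545852916 -97.36707927805178
0.08240795370125294 171.90993170019343
0.13622429134344746 82.17442625954669
0.08131137232745969 -7.440582104657241
c [0.5664 0.2379 0.128 ]
b [0.5711 0.2055 0.128 ]
a [0.5816 0.1432 0.128 ]
well [0.5775 0.1773 0.099 ]
form [array([ 0.5766, -0.352 ,  0.001 ]), array([ 0.5611, -0.5131,  0.001 ]), array([ 0.4519, -0.5012,  0.001 ]), array([ 0.4672, -0.3423,  0.001 ])]
```

>>> move_arm:
  increments:
    - [[15, -30, 36], -0.14]
    - [[15, -30, 36], -0.14]
    - [[15, -30, 36], -0.14]
    - [[15, -30, 36], -0.14]
    - [[15, -30, 36], -0.14]
    - [[15, -46, 0], -0.14]
    - [[15, -46, 0], -0.14]
    - [[15, -46, 0], -0.14]
  jaw: -0.1

```text
clock: 0.95
tool_pos: [0.4003, 0.3178, 0.4057]
orientation: [179.3, -0.0, -90.8]
force: [0.6, -0.2, -0.8]
opening: 0.0401
```

>>> move_arm:
  increments:
    - [[10, -48, 0], 0]
    - [[10, -48, 0], 0]
    - [[10, -48, 0], 0]
    - [[10, -48, 0], 0]
    - [[10, -48, 0], 0]
    - [[10, -48, 0], 0]
    - [[10, -48, 0], 0]
    - [[10, -48, 0], 0]

```text
clock: 1.75
tool_pos: [0.477, -0.075, 0.4067]
orientation: [179.5, 0.1, -90.9]
force: [1.4, 1.1, 0.2]
opening: 0.0396
```

>>> move_arm:
  increments:
    - [[20, -30, 0], 0]
    - [[0, 0, 0], 0]
    - [[0, 0, 0], 0]
    - [[0, 0, 0], 0]
    - [[0, 0, 0], 0]
    - [[0, 0, 0], 0]
    - [[0, 0, 0], 0]
    - [[0, 0, 0], 0]

```text
clock: 2.55
tool_pos: [0.4961, -0.1089, 0.4061]
orientation: [179.4, 0.1, -91.1]
force: [-0.4, 0.5, -0.3]
opening: 0.0394
```

Run:
```python
from h import *
d=snap('wrist','w1');print(-d['R'].T@d['t'])
```

```text
[ 0.49600376 -0.17563987  0.56429848]
```

View pics/w1.png

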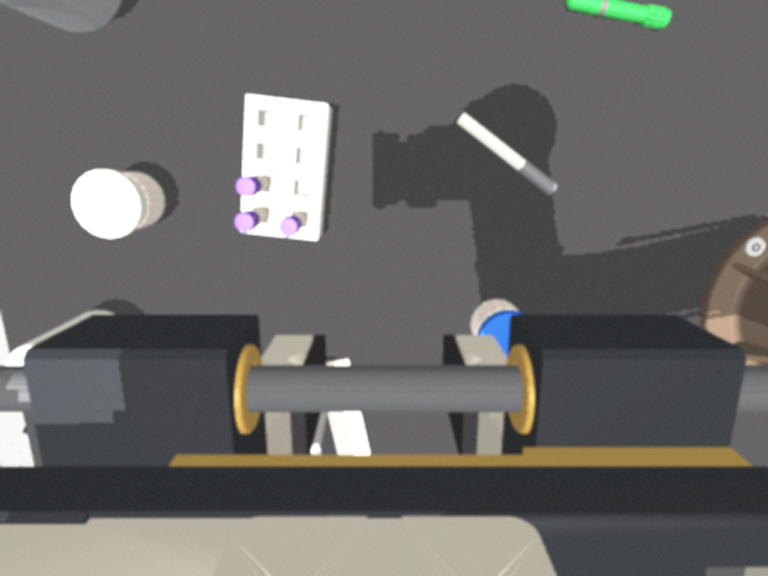

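>>> move_arm:
  increments:
    - [[2, -49, 0], 0]
    - [[2, -49, 0], 0]
    - [[2, -49, 0], 0]
    - [[2, -40, -28], 0]
    - [[2, -40, -28], 0]
    - [[2, -40, -28], 0]
    - [[2, -40, -28], 0]
    - [[0, 0, -45], 0]

```text
clock: 3.4
tool_pos: [0.5131, -0.4252, 0.2529]
orientation: [-179.6, -0.2, -90.4]
force: [0.8, 0.1, -0.8]
opening: 0.0395
```

Run:
```python
from h import *
d=snap('wrist','w2');print(-d['R'].T@d['t'],ctrl.get_obs()['tool_pos'])
```

```text
[ 0.51132677 -0.49097065  0.41149807] [ 0.50963242 -0.42053119  0.24235651]
```

View pics/w2.png

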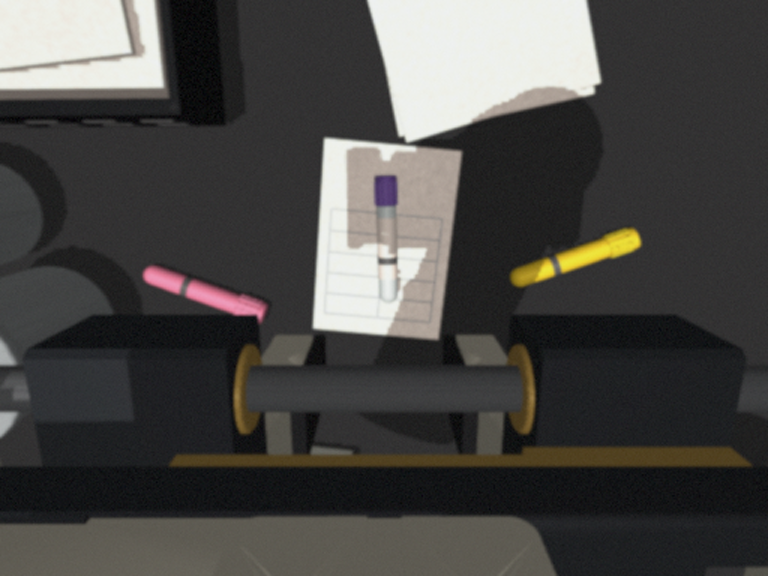

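The wrist view shows the tube on the form: cap end at (386,176), bottom end at (388,302), lavender cap and white label. The pink tube at (205,292) and the yellow one at (575,258) lie off the form. The lavender-capped one on the form fits the description.

Run:
```python
from h import *
np.set_printoptions(precision=4,suppress=True)
d=load('w2')
f=lambda u,v,z:onz(d,(u+.5)/1.5-.5,(v+.5)/1.5-.5,z)
t=f(386,176,.012);b=f(388,302,.0095);print(t,b,t-b)
print([f(*p,.001) for p in [(324,138),(461,151),(438,340),(314,330)]])
d=load('w1')
c=[f(*p,.045) for p in [(246,94),(329,103),(319,242),(243,236)]]; print(c)
print([f(*p,.111) for p in [(246,186),(245,222),(290,226)]])
print([f(*p,.045) for p in [(264,117),(303,122)]])
```

```text
[ 0.5121 -0.4827  0.012 ] [ 0.5112 -0.3792  0.0095] [ 0.0009 -0.1036  0.0025]
[array([ 0.5612, -0.5124,  0.001 ]), array([ 0.4521, -0.5015,  0.001 ]), array([ 0.4676, -0.342 ,  0.001 ]), array([ 0.576 , -0.3519,  0.001 ])]
[array([ 0.6246, -0.2429,  0.045 ]), array([ 0.5437, -0.233 ,  0.045 ]), array([ 0.5608, -0.0951,  0.045 ]), array([ 0.6402, -0.1032,  0.045 ])]
[array([ 0.6151, -0.1572,  0.111 ]), array([ 0.6189, -0.1251,  0.111 ]), array([ 0.5783, -0.1206,  0.111 ])]
[array([ 0.6087, -0.2212,  0.045 ]), array([ 0.5704, -0.2157,  0.045 ])]
```

>>> move_arm:
  increments:
    - [[1, -26, -40], 0.016]
    - [[1, -26, -40], 0]
    - [[0, 0, -45], 0]
    - [[0, 0, -45], 0]
    - [[0, 0, -20], 0]
    - [[0, 0, 0], 0]
    - [[0, 0, 0], 0]
    - [[0, 0, 0], 0]

```text
clock: 4.25
tool_pos: [0.5137, -0.4694, 0.057]
orientation: [179.7, 0.3, -89.3]
force: [0.2, 0.1, -0.3]
opening: 0.0394
```

Run:
```python
from h import *
d=snap('wrist','w3');print(-d['R'].T@d['t'],ctrl.get_obs()['tool_pos'],ctrl.get_obs()['orientation'])
```

```text
[ 0.51504935 -0.53644833  0.21503282] [ 0.51416383 -0.46963267  0.05757665] [179.76138685   0.21702932 -89.3137063 ]
```

View pics/w3.png

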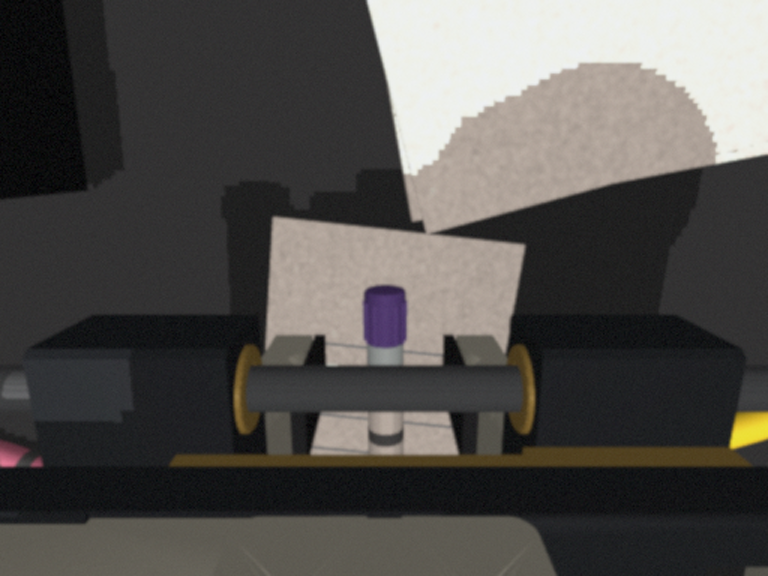

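>>> move_arm:
  increments:
    - [[-1, -1, -20], 0]
    - [[0, -1, -18], 0]
    - [[0, 0, -10], 0]
    - [[0, 0, -5], 0]
    - [[0, 0, 0], 0]
    - [[0, 0, 0], 0]
    - [[0, 0, 0], 0]
    - [[0, 0, 0], 0]

```text
clock: 5.1
tool_pos: [0.52, -0.4748, 0.0159]
orientation: [-179.3, -0.4, -89.2]
force: [-0.1, 0.4, -0.8]
opening: 0.0395
```

Run:
```python
from h import *
d=snap('wrist','w4')
o=ctrl.get_obs();print(o['tool_pos'],o['orientation'],o['joint_pos'],o['qvel'],o['force'],o['clock'])
crop('w4','w4c',150,150,220,165,3.6)
```

```text
[ 0.52011885 -0.47480553  0.01593055] [-179.33384296   -0.36227718  -89.16288889] [-2.65800139e+01  3.29782979e+01 -8.91720224e+00  2.01592186e-02
 -4.73463564e+01  2.74056700e+01] [-0.15550278  0.16866705 -0.04210018 -0.22909778  0.12039766 -0.09292432] [0.01530082 0.01175682 0.15988317] 5.15
```

View pics/w4c.png

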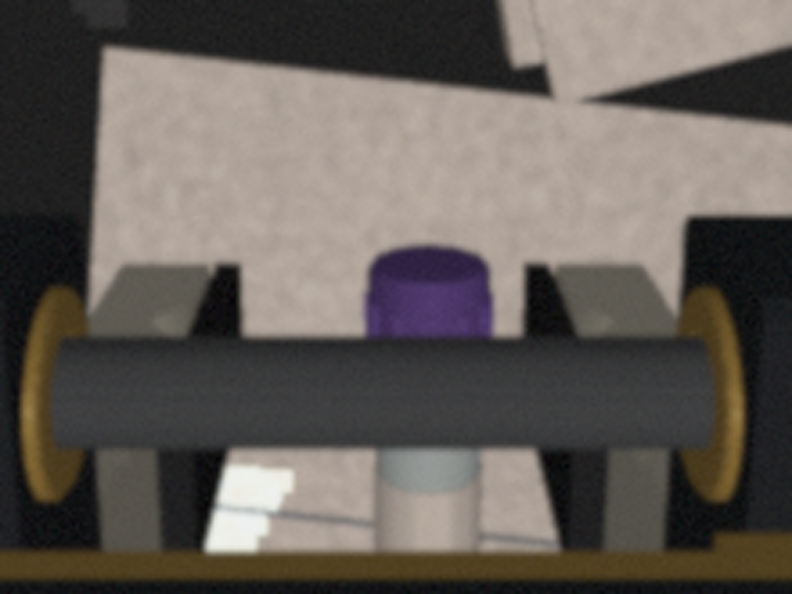

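>>> move_arm:
  increments:
    - [[-4, 0, 0], 0]
    - [[-3, 1, 0], 0]
    - [[0, 0, -4], 0]
    - [[0, 0, -4], 0]
    - [[0, 0, 0], 0]
    - [[0, 0, 0], 0]
    - [[0, 0, 0], 0]
    - [[0, 0, 0], 0]

```text
clock: 5.95
tool_pos: [0.5122, -0.4737, 0.0072]
orientation: [-179.3, -0.4, -89.2]
force: [-0.5, -0.0, -0.1]
opening: 0.0396
```

>>> move_arm:
  increments:
    - [[0, 0, -3], 0]
    - [[0, 0, 0], 0]
    - [[0, 0, 0], 0]
    - [[0, 0, 0], 0]
    - [[0, 0, 0], 0]
    - [[0, 0, 0], 0]
    - [[0, 0, 0], 0]
    - [[0, 0, 0], 0]
  jaw: -0.62

```text
clock: 6.75
tool_pos: [0.5124, -0.4737, 0.0041]
orientation: [-179.3, -0.4, -89.2]
force: [-0.3, -0.4, 0.8]
opening: 0.0171
```

>>> move_arm:
  increments:
    - [[0, 0, 5], 0]
    - [[0, 0, 5], 0]
    - [[0, 0, 5], 0]
    - [[0, 0, 5], 0]
    - [[0, 0, 5], 0]
    - [[0, 0, 5], 0]
    - [[0, 0, 0], 0]
    - [[0, 0, 0], 0]

```text
clock: 7.55
tool_pos: [0.5129, -0.474, 0.038]
orientation: [-179.2, -0.4, -89.2]
force: [-0.3, 0.1, -0.7]
opening: 0.0177
```

Run:
```python
from h import *
snap('wrist','w5');snap('scene','s5')
crop('s5','s5c',100,220,110,85,7)
```

```text
(no output)
```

View pics/w5.png

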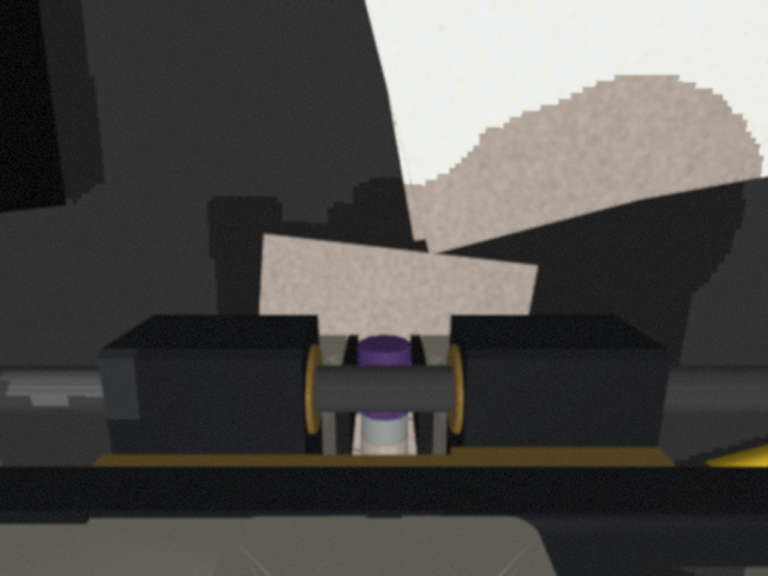

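View pics/s5c.png

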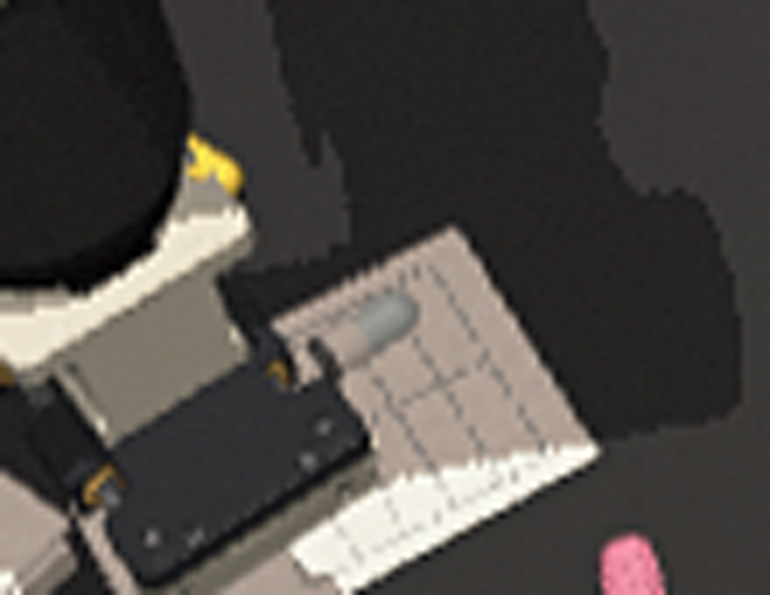

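Run:
```python
from h import *
d=load('s5')
for y in(-.385,-.38):
  for z in (.01,.02,.03,.045): print(y,z,(proj(d,[.512,y,z])-[100,220])*7)
```

```text
-0.385 0.01 [413.84418894 359.27926441]
-0.385 0.02 [409.36338632 344.50333714]
-0.385 0.03 [404.82467872 329.53646198]
-0.385 0.045 [397.90556608 306.71994586]
-0.38 0.01 [426.15299141 351.4121722 ]
-0.38 0.02 [421.75852412 336.61037128]
-0.38 0.03 [417.3073625  321.61760794]
-0.38 0.045 [410.52189477 298.76224554]
```

>>> move_arm:
  increments:
    - [[10, 20, 0], -0.05]
    - [[10, 20, 0], -0.05]
    - [[10, 20, 0], -0.04]
    - [[10, 20, 0], 0]
    - [[10, 20, 0], 0]
    - [[8, 20, 0], 0]
    - [[0, 10, 0], 0]
    - [[0, 0, -6], 0]

```text
clock: 8.45
tool_pos: [0.5711, -0.3398, 0.0293]
orientation: [-179.4, -0.4, -97.6]
force: [0.5, 0.0, 0.1]
opening: 0.0167
```

Run:
```python
from h import *
snap('top','t6');snap('scene','s6')
crop('s6','s6c',130,190,150,110,5)
crop('t6','t6c',250,155,110,70,7)
o=ctrl.get_obs();print(o['tool_pos'],o['orientation'])
```

```text
[ 0.56978627 -0.34058322  0.02786061] [-179.55733765   -0.34596201  -97.72953834]
```

View pics/s6c.png

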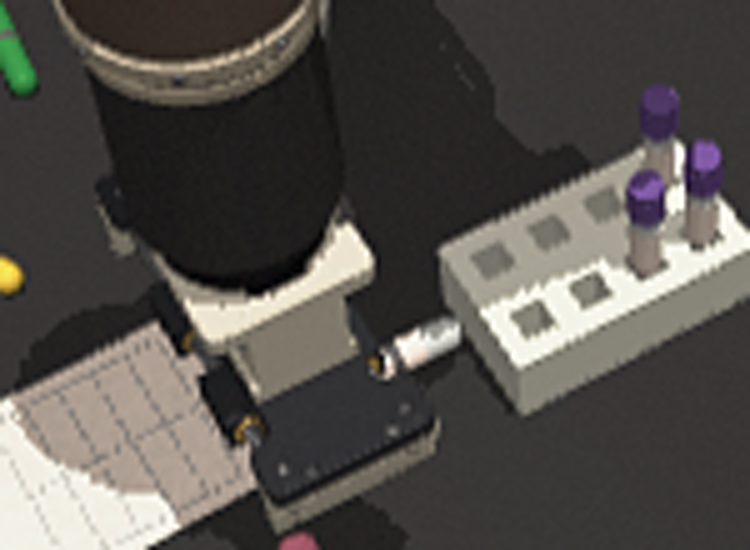

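View pics/t6c.png

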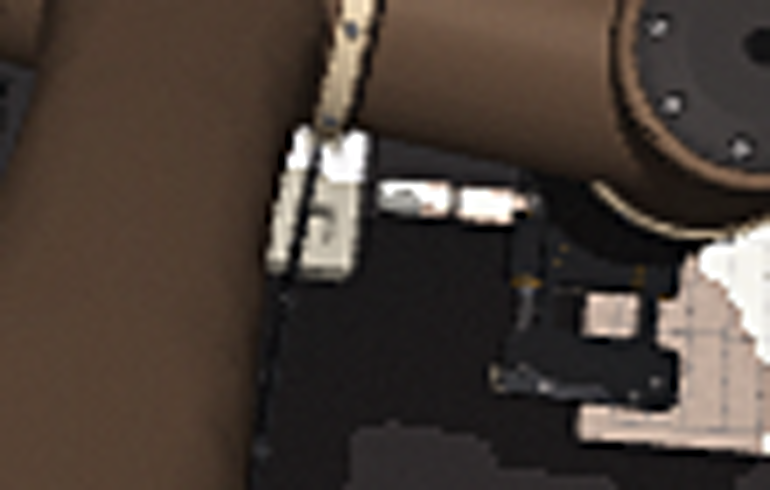

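>>> move_arm:
  increments:
    - [[0, 4, -2], 0]
    - [[1, 4, 0], 0]
    - [[0, 3, 0], 0]
    - [[1, 3, 0], 0]
    - [[0, 3, 0], 0]
    - [[0, 3, 4], 0]
    - [[0, 3, 6], 0]
    - [[0, 3, 6], 0]

```text
clock: 9.35
tool_pos: [0.5687, -0.3274, 0.043]
orientation: [-179.6, -1.0, -98.0]
force: [0.3, -5.7, -1.2]
opening: 0.017
```

Run:
```python
from h import *
snap('scene','s7')
crop('s7','s7c',150,190,130,100,6)
o=ctrl.get_obs();print(o['tool_pos'],o['orientation'],o['force'],o['moment'])
```

```text
[ 0.56917649 -0.32715588  0.04407874] [-179.53589056   -1.04299336  -97.95141277] [-1.29681209 -5.39538922 -0.53521266] [-2.03999201  0.29124802 -0.03321565]
```

View pics/s7c.png

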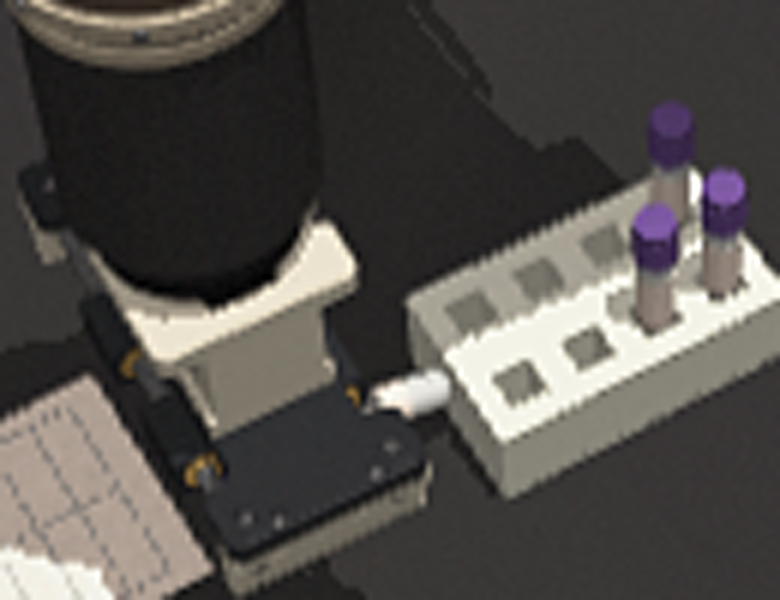

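Run:
```python
from h import *
d=load('s7')
for z in (.015,.025,.035,.045): print(z,(proj(d,[.5805,-.240,z])-[150,190])*6, (proj(d,[.5695,-.326,z])-[150,190])*6)
```

```text
0.015 [441.88635877 401.87507253] [253.76385009 498.2544149 ]
0.025 [440.5539933  388.87926358] [251.18278005 485.56592241]
0.035 [439.20470068 375.71834831] [248.56811649 472.71228478]
0.045 [437.83815627 362.3891602 ] [245.91919926 459.69025676]
```

>>> move_arm:
  increments:
    - [[1, 5, 8], 0]
    - [[1, 6, 8], 0]
    - [[1, 7, 7], 0]
    - [[1, 7, 7], 0]
    - [[1, 7, 6], 0]
    - [[0, 0, 0], 0]
    - [[0, 0, 0], 0]
    - [[0, 0, 0], 0]

```text
clock: 10.2
tool_pos: [0.5734, -0.3039, 0.0844]
orientation: [-179.4, -1.6, -98.0]
force: [-0.3, -1.5, 0.1]
opening: 0.0169
```

```bash
cat > look.py <<'E'
from h import *
import sys
n=sys.argv[1];a=[int(x) for x in sys.argv[2:6]]
snap('scene',n); crop(n,n+'c',*a,float(sys.argv[6]))
o=ctrl.get_obs();np.set_printoptions(precision=4,suppress=True)
print(o['tool_pos'],o['orientation'],o['force'],o['moment'],o['opening'],o['clock'])
E
python3 look.py s8 150 170 130 110 6
```

```text
[ 0.5734 -0.304   0.0843] [-179.3693   -1.6295  -98.029 ] [ 0.4959 -2.0476 -0.0175] [-0.8322 -0.0181 -0.07  ] 0.016959208100569265 10.25
```

View pics/s8c.png

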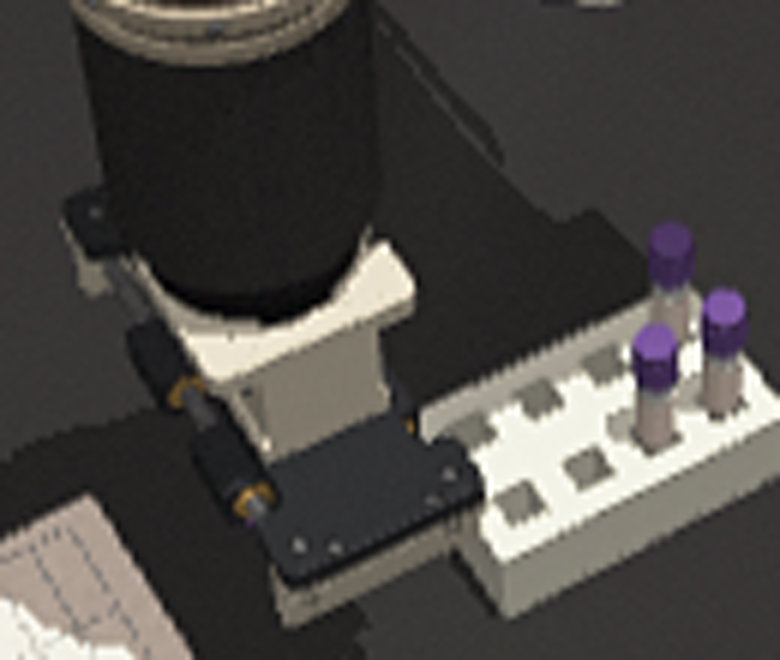

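>>> move_arm:
  increments:
    - [[1, 8, 6], 0]
    - [[1, 8, 5], 0]
    - [[1, 9, 5], 0]
    - [[1, 9, 4], 0]
    - [[1, 9, 3], 0]
    - [[0, 0, 0], 0]
    - [[0, 0, 0], 0]
    - [[0, 0, 0], 0]

```text
clock: 11.05
tool_pos: [0.5789, -0.2632, 0.1091]
orientation: [-179.3, -1.9, -98.0]
force: [0.2, -1.0, 1.2]
opening: 0.0174
```

```bash
python3 look.py s9 150 150 130 110 6; python3 -c "
from h import *
snap('wrist','w9')"
```

```text
[ 0.5789 -0.2633  0.1091] [-179.3554   -1.9071  -98.0153] [-0.145  -1.919   1.2323] [-0.5453 -0.0663 -0.0096] 0.01694277907349244 11.1
```

View pics/s9c.png

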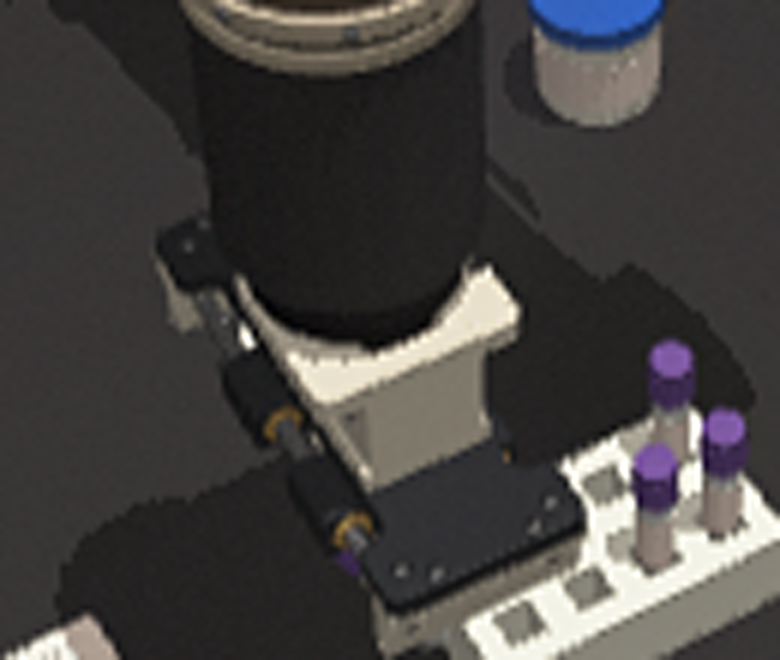

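View pics/w9.png

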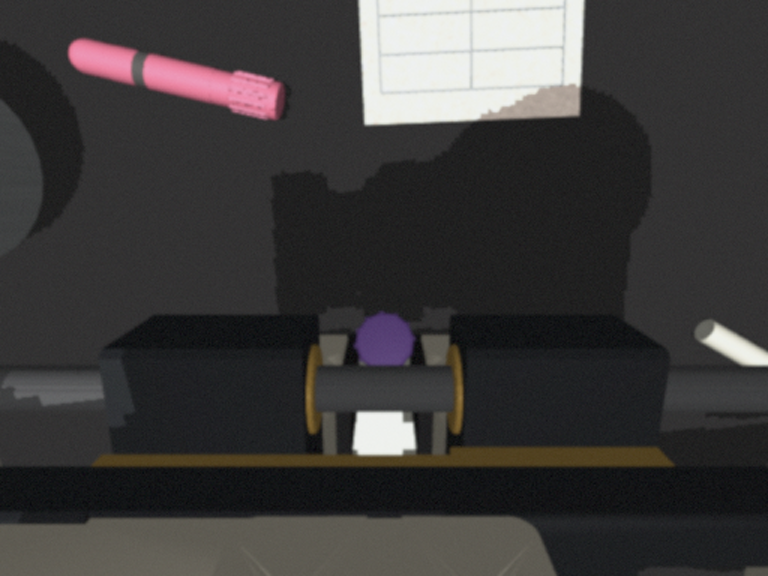

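>>> move_arm:
  increments:
    - [[1, 6, 1], 0]
    - [[1, 6, 1], 0]
    - [[1, 5, 0], 0]
    - [[0, 4, 0], 0]
    - [[0, 3, 0], 0]
    - [[0, 0, 0], 0]
    - [[0, 0, 0], 0]
    - [[0, 0, 0], 0]

```text
clock: 11.95
tool_pos: [0.5813, -0.2361, 0.1098]
orientation: [-179.5, -1.8, -98.0]
force: [0.4, 0.0, -0.4]
opening: 0.0165
```

```bash
python3 look.py s10 150 150 130 110 6; python3 -c "
from h import *
snap('wrist','w10')"
```

```text
[ 0.5813 -0.2361  0.1098] [-179.4835   -1.8221  -98.0497] [ 0.6179 -0.0917  0.023 ] [ 0.0757 -0.0398 -0.0582] 0.016572714789211716 12.0
```

View pics/w10.png

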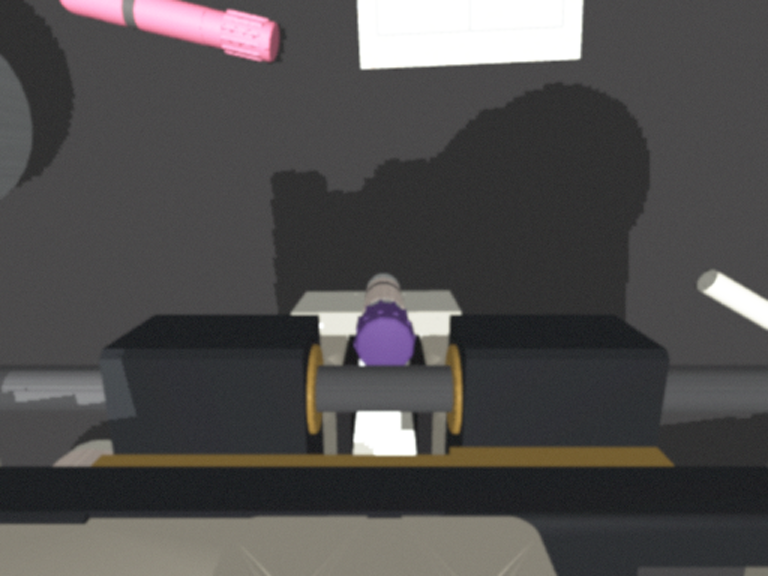

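Run:
```python
from h import *
np.set_printoptions(precision=4,suppress=True)
d=load('w10')
g=lambda u,v,z:onz(d,(u+.5)/1.5-.5,(v+.5)/1.5-.5,z)
print('sphere edge',g(384,273,.031),'cap top edge far',g(384,340,.128))
print('rack bottom edge',g(300,315,0),g(453,315,0),'top edge',g(293,291,.045),g(460,291,.045),g(300,315,.045),g(453,315,.045))
# predicted for vertical tube
for tilt in (0,4,6,8):
  s=np.sin(np.radians(tilt)); c=np.cos(np.radians(tilt))
  y0=-.2361;z0=.116
  C=np.array([.5813,y0-.085*s,z0-.085*c]); K=np.array([.5813,y0+.012*s,z0+.012*c])
  a=proj(d,C)*1.5; b=proj(d,C+[0,-.008,0])*1.5
  print(tilt,a,b,proj(d,K)*1.5)
```

```text
sphere edge [ 0.5794 -0.2528  0.031 ] cap top edge far [ 0.5789 -0.2503  0.128 ]
rack bottom edge [ 0.6309 -0.2298  0.    ] [ 0.5453 -0.2178  0.    ] top edge [ 0.6221 -0.2528  0.045 ] [ 0.5451 -0.242   0.045 ] [ 0.6209 -0.2409  0.045 ] [ 0.5496 -0.231   0.045 ]
0 [384.5867 305.8833] [382.3204 290.3595] [382.4812 384.5729]
4 [382.9058 294.4927] [380.6143 278.7975] [382.8666 387.0591]
6 [382.0568 288.8319] [379.7511 273.0408] [383.059  388.2665]
8 [381.202  283.1946] [378.8811 267.3005] [383.2508 389.4478]
```

```bash
python3 - <<'E'
from h import *
from scipy.spatial.transform import Rotation as Ro
d=load('w10');o=ctrl.get_obs()
R=Ro.from_euler('xyz',o['orientation'],degrees=True).as_matrix();p=o['tool_pos']
for X in [(0,0,0),(.0095,0,0),(.0095,.0085,0),(.0095,.0085,-.019),(.0095,.0085,-.04),(.013,0,-.010),(.013,0,.0)]:
  print(X,proj(d,p+R@np.array(X))*1.5)
E
python3 -c "
from h import *
crop('w10','w10c',195,170,125,95,6)"
```

```text
(0, 0, 0) [382.96588075 362.7029979 ]
(0.0095, 0, 0) [382.93747537 336.48878695]
(0.0095, 0.0085, 0) [408.08443817 336.46784745]
(0.0095, 0.0085, -0.019) [411.13958828 357.90761207]
(0.0095, 0.0085, -0.04) [415.53443278 388.74879113]
(0.013, 0, -0.01) [382.89911015 336.75749364]
(0.013, 0, 0.0) [382.92681014 326.64626587]
```

View pics/w10c.png

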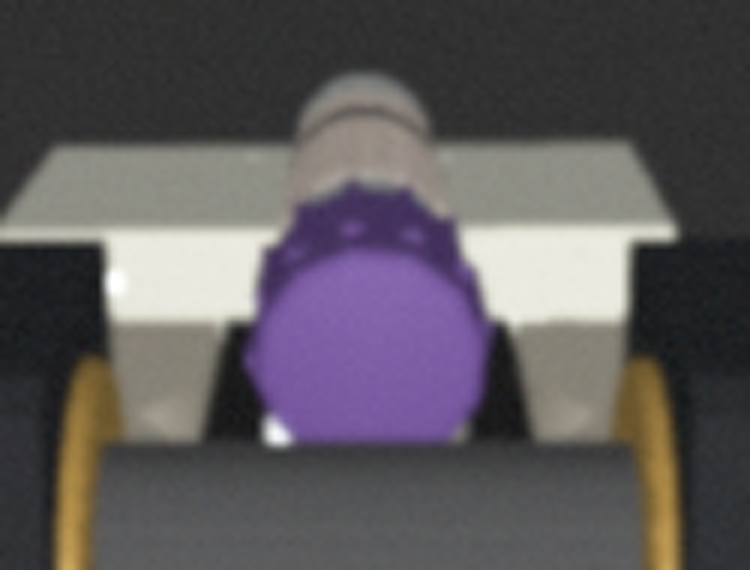

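Run:
```python
from h import *
from scipy.optimize import least_squares
np.set_printoptions(precision=4,suppress=True)
d=load('w10');c,r=ray(d,256.2,228.3)
for dep in (.145,.1496,.154,.158):
  K=c+r*dep
  # tilt: find tip direction in plane spanned by z and face normal (ydir)
  yd=np.array([.125,.992,0])
  def res(a):
    C=K+.097*(-np.sin(a[0])*yd-np.cos(a[0])*np.array([0,0,1]))  # sphere centre 8mm from bottom
    q=proj(d,C); cc=d['R']@C+d['t']; rad=d['fx']*.008/np.sqrt(cc[2]**2-.008**2)
    return [q[1]-rad-182.5]
  s=least_squares(res,[0.]); a=s.x[0]
  C=K+.105*(-np.sin(a)*yd-np.cos(a)*np.array([0,0,1]))
  print(dep,K,np.degrees(a),C, 'body width px',16/1e3*d['fx']/(d['R']@C+d['t'])[2])
```

```text
0.145 [ 0.5786 -0.2507  0.1318] -3.51693091379956 [ 0.5794 -0.2443  0.027 ] body width px 21.237924563958295
0.1496 [ 0.5789 -0.2493  0.1274] -3.1368757987846516 [ 0.5796 -0.2436  0.0226] body width px 20.861300319329192
0.154 [ 0.5791 -0.2479  0.1233] -2.7730370142208742 [ 0.5797 -0.2428  0.0184] body width px 20.51368916836053
0.158 [ 0.5793 -0.2466  0.1194] -2.4419998152074567 [ 0.5799 -0.2422  0.0145] body width px 20.207868391257627
```

>>> move_arm:
  increments:
    - [[0, -3, 2], 0]
    - [[0, -2, 6], 0]
    - [[0, 0, 7], 0]
    - [[0, 0, 8], 0]
    - [[0, 0, 8], 0]
    - [[0, 0, 8], 0]
    - [[0, 0, 6], 0]
    - [[0, 0, 0], 0]

```text
clock: 12.85
tool_pos: [0.5816, -0.2423, 0.1601]
orientation: [-179.4, -1.8, -98.1]
force: [0.1, 1.3, -0.8]
opening: 0.0168
```

```bash
python3 look.py s11 150 130 130 110 6; python3 -c "
from h import *
snap('wrist','w11');crop('w11','w11c',195,140,125,95,6)"
```

```text
[ 0.5814 -0.2422  0.1596] [-179.4038   -1.8174  -98.1081] [-0.0865 -0.2087 -0.0371] [ 0.1652 -0.0845 -0.0074] 0.016691886702163185 12.9
```

View pics/w11c.png

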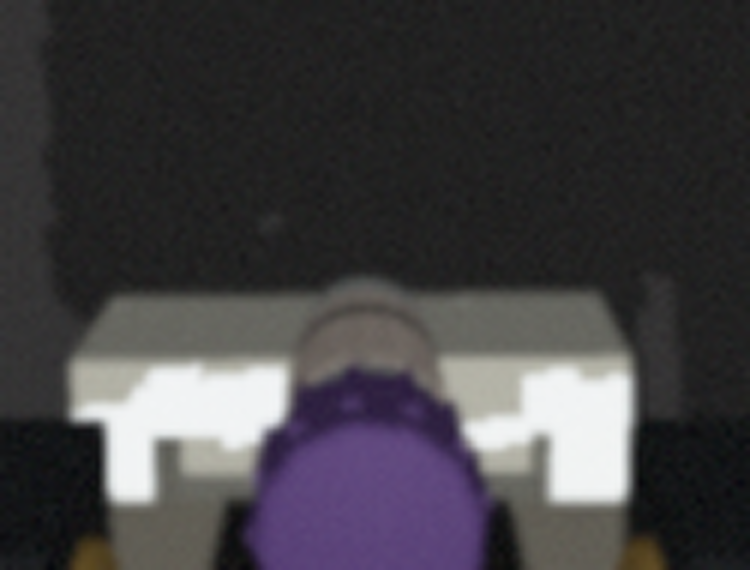

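View pics/s11c.png

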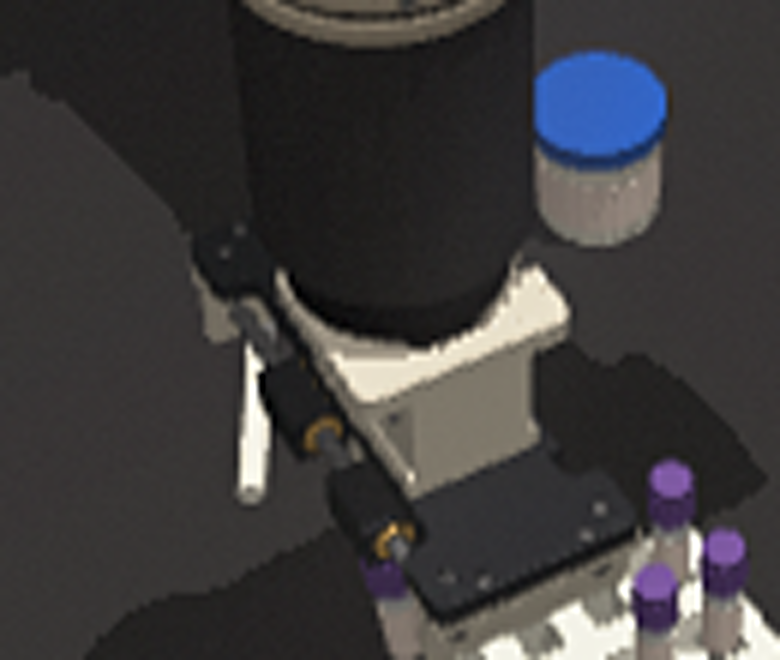

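```bash
cat > tube.py <<'E'
from h import *
from scipy.optimize import least_squares
from scipy.spatial.transform import Rotation as Ro
np.set_printoptions(precision=4,suppress=True)
def fit(d,kc,sphrow,yd,depths=(.1496,.154)):
  c,r=ray(d,*kc)
  for dep in depths:
    K=c+r*dep
    def res(a):
      C=K+.097*(-np.sin(a[0])*yd-np.cos(a[0])*np.array([0,0,1]))
      q=proj(d,C); cc=d['R']@C+d['t']; rad=d['fx']*.008/np.sqrt(cc[2]**2-.008**2)
      return [q[1]-rad-sphrow]
    a=least_squares(res,[0.]).x[0]
    B=K+.105*(-np.sin(a)*yd-np.cos(a)*np.array([0,0,1]))
    print(dep,'top',K,'tilt',np.degrees(a),'bottom',B)
E
python3 - <<'E'
from tube import *
d=load('w11'); fit(d,(256.3,227.5),186.3,np.array([.125,.992,0]))
s=load('s11')
for z in (.14,.165,.18): print(z,(proj(s,[.579,-.255,z])-[150,130])*6)
E
python3 -c "
from h import *
crop('s11','s11d',195,205,60,60,10)"
```

```text
0.1496 top [ 0.5788 -0.2557  0.1772] tilt -5.041046568726056 bottom [ 0.58   -0.2465  0.0726]
0.154 top [ 0.5791 -0.2543  0.173 ] tilt -4.71454517240135 bottom [ 0.5801 -0.2457  0.0684]
0.14 [389.5727 604.524 ]
0.165 [384.9917 565.9792]
0.18 [382.1658 542.2019]
```

View pics/s11d.png

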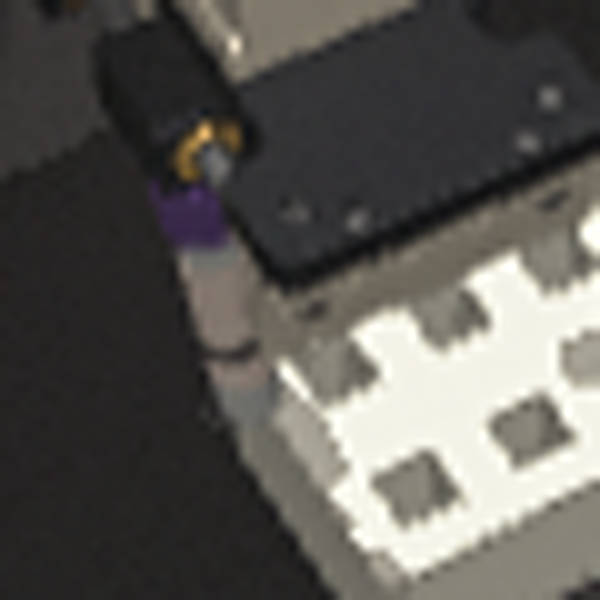

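Run:
```python
from tube import *
s=load('s11')
for n,(x,y) in dict(capbot=(205,248),tip=(250,415)).items():
  c,r=ray(s,195+x/10-.45,205+y/10-.45); t=(.5795-c[0])/r[0]; print(n,c+r*t)
```

```text
capbot [ 0.5795 -0.2545  0.1457]
tip [ 0.5795 -0.2476  0.0704]
```

Run:
```python
from tube import *
s=load('s11')
for x,y in [(415,485),(530,430),(340,365),(450,310),(410,575)]: print(onz(s,195+x/10-.45,205+y/10-.45,.045))
crop('s6','s6r',215,212,70,62,11)
```

```text
[ 0.6065 -0.2198  0.045 ]
[ 0.6116 -0.1884  0.045 ]
[ 0.5672 -0.2132  0.045 ]
[ 0.5712 -0.1821  0.045 ]
[ 0.6259 -0.2361  0.045 ]
```

View pics/s6r.png

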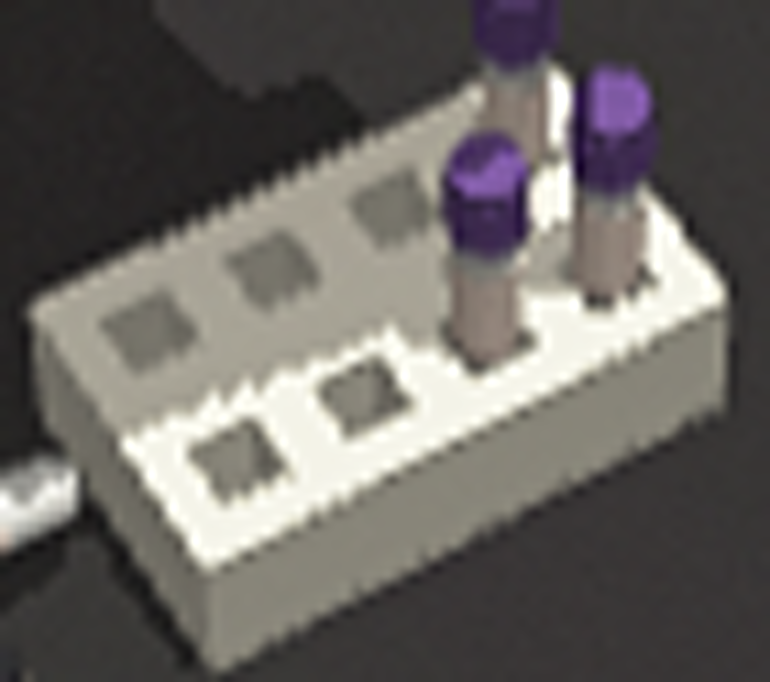

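Run:
```python
from tube import *
s=load('s6')
px=[(150,333),(273,270),(393,208),(240,460),(365,397)]
loc=np.array([(-20,-48),(-20,-16),(-20,16),(20,-48),(20,-16)])/1e3
W=np.array([onz(s,215+x/11-.45,212+y/11-.45,.045)[:2] for x,y in px])
f=lambda p:(np.c_[np.cos(p[2])*loc[:,0]-np.sin(p[2])*loc[:,1]+p[0],np.sin(p[2])*loc[:,0]+np.cos(p[2])*loc[:,1]+p[1]]-W).ravel()
q=least_squares(f,[.593,-.169,-.12]); print(W,q.x[:2],np.degrees(q.x[2]),q.fun*1e3)
```

```text
[[ 0.5684 -0.2152]
 [ 0.5722 -0.1834]
 [ 0.5758 -0.1518]
 [ 0.6077 -0.2198]
 [ 0.6121 -0.1882]] [ 0.5939 -0.1699] -6.830944327173048 [-0.1041  0.0334 -0.0801 -0.0005  0.0878  0.0996  0.3144 -0.1733 -0.2179
  0.0408]
```

>>> move_arm:
  increments:
    - [[-3, 8, 0], 0]
    - [[-3, 8, 0], 0]
    - [[-3, 8, 0], 0]
    - [[-3, 8, 0], 0]
    - [[0, 0, -6], 0]
    - [[0, 0, -4], 0]
    - [[0, 0, 0], 0]
    - [[0, 0, 0], 0]

```text
clock: 13.75
tool_pos: [0.5666, -0.2062, 0.1461]
orientation: [-179.7, -1.8, -98.0]
force: [-0.1, -1.0, -0.1]
opening: 0.0169
```

```bash
python3 look.py s12 195 195 60 60 10; python3 -c "
from h import *
snap('wrist','w12');crop('w12','w12c',195,140,125,95,6)"
```

```text
[ 0.5666 -0.2062  0.146 ] [-179.6612   -1.7986  -98.059 ] [ 0.038   0.3678 -1.2361] [ 0.1639 -0.1335 -0.0057] 0.01645425086509454 13.8
```

View pics/w12c.png

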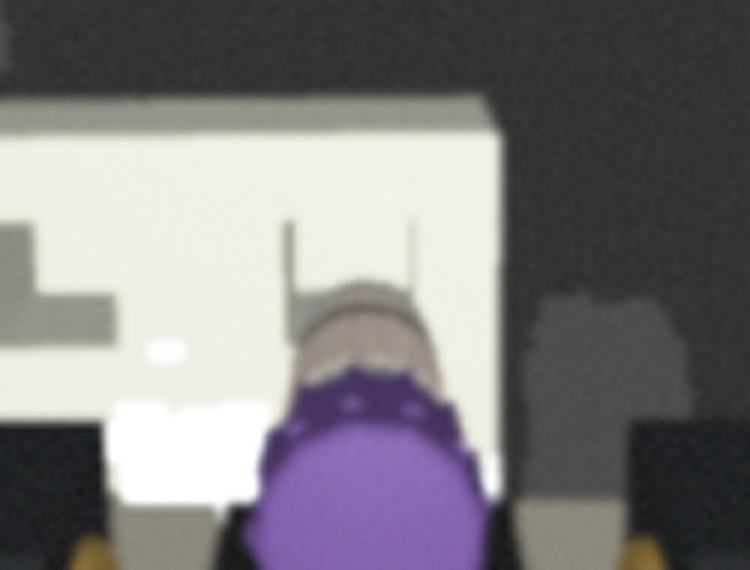

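View pics/s12c.png

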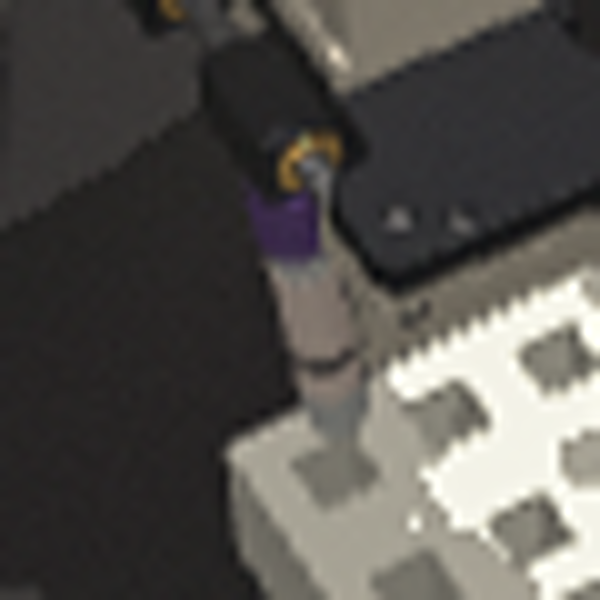

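Run:
```python
from tube import *
d=load('w12'); fit(d,(256.3,227.5),140+280/6,np.array([.125,.992,0]),(.150,.154))
e=onz(d,195+350/6,140+220/6,.045); print('hole from wrist',e+.0088*np.array([.12,.993,0]))
print(onz(d,195+288/6,140+225/6,.045),onz(d,195+413/6,140+225/6,.045))
s=load('s12')
for x,y in [(335,472)]: print('hole scene',onz(s,195+x/10-.45,195+y/10-.45,.045))
for x,y in [(285,258),(338,435)]:
  c,r=ray(s,195+x/10-.45,195+y/10-.45); t=(.5665-c[0])/r[0]; print(c+r*t)
```

```text
0.15 top [ 0.5641 -0.2196  0.1633] tilt -5.1905125440192466 bottom [ 0.5653 -0.2102  0.0587]
0.154 top [ 0.5643 -0.2183  0.1595] tilt -4.896377747398643 bottom [ 0.5654 -0.2094  0.0549]
hole from wrist [ 0.5676 -0.2144  0.045 ]
[ 0.5748 -0.2236  0.045 ] [ 0.5582 -0.2213  0.045 ]
hole scene [ 0.568  -0.2154  0.045 ]
[ 0.5665 -0.223   0.1392]
[ 0.5665 -0.2126  0.0569]
```

>>> move_arm:
  increments:
    - [[2, -2, 0], 0]
    - [[0, -2, 0], 0]
    - [[0, 0, -3], 0]
    - [[0, 0, -4], 0]
    - [[0, 0, -4], 0]
    - [[0, 0, -4], 0]
    - [[0, 0, -4], 0]
    - [[0, 0, 0], 0]

```text
clock: 14.65
tool_pos: [0.5688, -0.2113, 0.1252]
orientation: [-179.7, -1.8, -98.1]
force: [-0.2, -0.7, 0.0]
opening: 0.0166
```

```bash
python3 look.py s13 195 195 60 60 10; python3 -c "
from h import *
snap('wrist','w13');crop('w13','w13c',195,140,125,95,6)"
```

```text
[ 0.5689 -0.2114  0.1255] [-179.6431   -1.8004  -98.1256] [-0.1323  0.4251 -0.098 ] [ 0.1661 -0.0804 -0.0271] 0.01698017131447886 14.7
```

View pics/w13c.png

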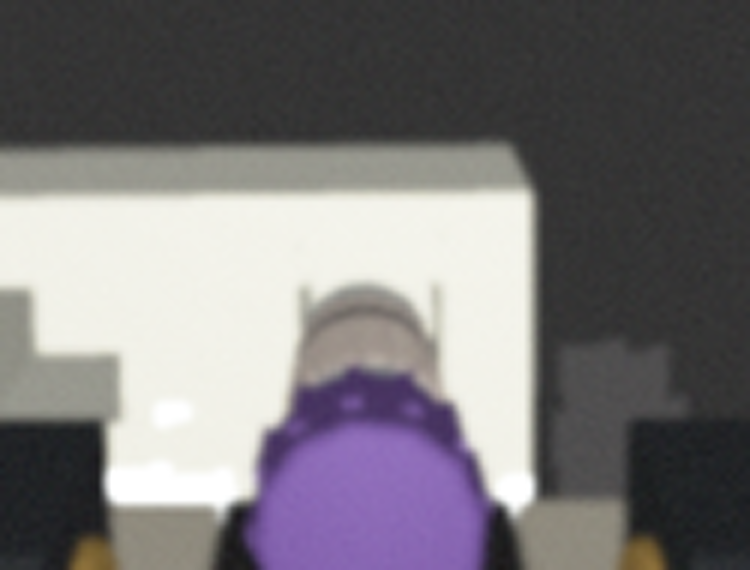

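View pics/s13c.png

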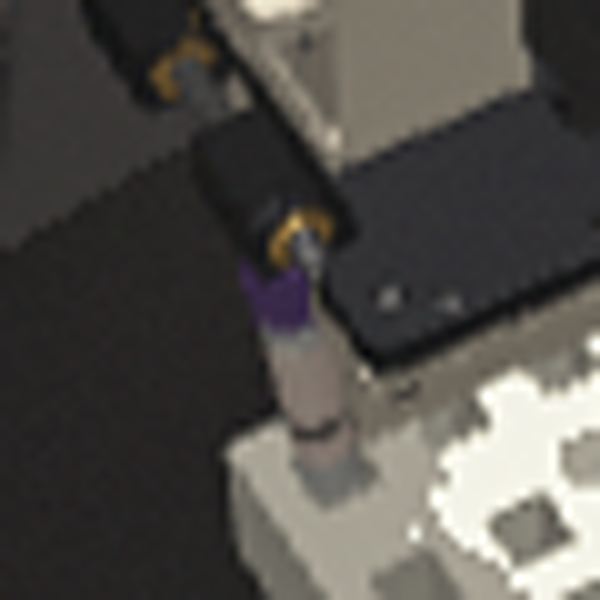

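>>> move_arm:
  increments:
    - [[0, 0, -4], 0]
    - [[0, 1, -4], 0]
    - [[0, 0, -4], 0]
    - [[0, 1, -4], 0]
    - [[0, 0, -3], 0]
    - [[0, 0, 0], 0]
    - [[0, 0, 0], 0]
    - [[0, 0, 0], 0]

```text
clock: 15.55
tool_pos: [0.5693, -0.2092, 0.1054]
orientation: [-179.6, -1.8, -98.1]
force: [0.1, 0.4, 0.9]
opening: 0.0162
```

```bash
python3 look.py s14 195 195 60 60 10; python3 -c "
from h import *
snap('wrist','w14');crop('w14','w14c',195,140,125,95,6)"
```

```text
[ 0.5694 -0.2092  0.1055] [-179.5831   -1.8054  -98.1062] [-0.5876  0.5218 -0.0805] [ 0.2418 -0.1008  0.0259] 0.01674421596983109 15.6
```

View pics/w14c.png

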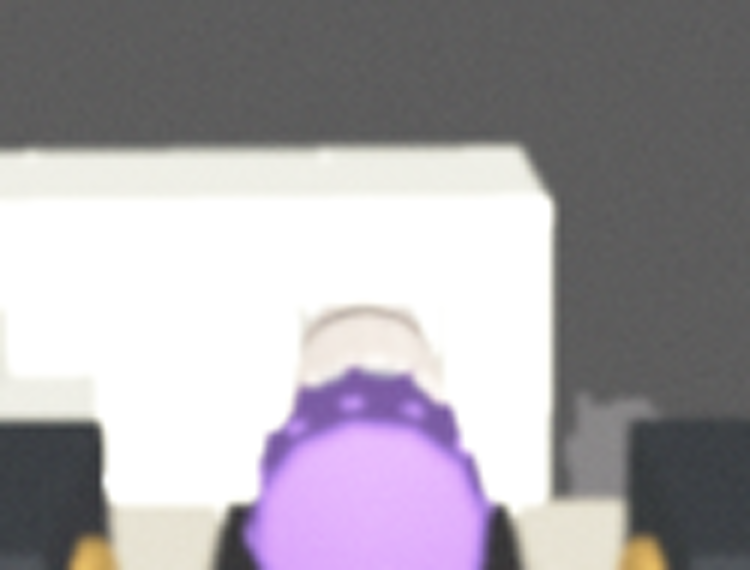

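View pics/s14c.png

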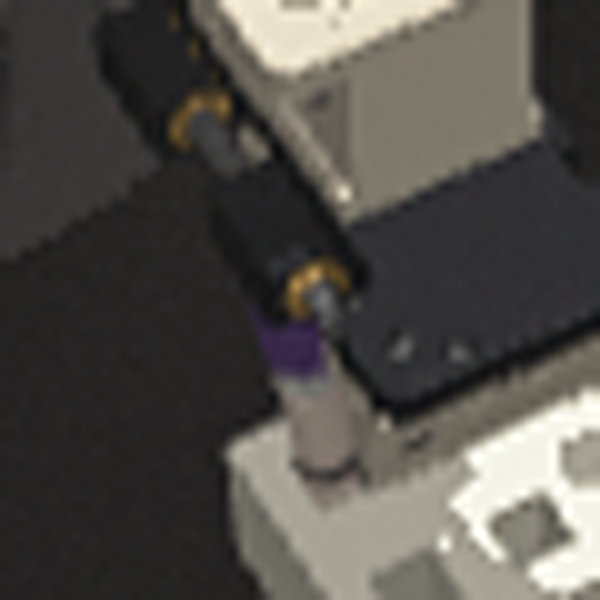

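>>> move_arm:
  increments:
    - [[0, 0, -3], 0]
    - [[0, 1, -3], 0]
    - [[0, 0, -2], 0]
    - [[0, 0, 0], 0]
    - [[0, 0, 0], 0]
    - [[0, 0, 0], 0]
    - [[0, 0, 0], 0]
    - [[0, 0, 0], 0]

```text
clock: 16.45
tool_pos: [0.5697, -0.2081, 0.0973]
orientation: [-179.5, -1.8, -98.1]
force: [-0.5, -1.4, -0.5]
opening: 0.0165
```

>>> move_arm:
  increments:
    - [[0, 0, 0], 0]
    - [[0, 0, 0], 0]
    - [[0, 0, 0], 0]
    - [[0, 0, 0], 0]
    - [[0, 0, 0], 0]
    - [[0, 0, 0], 0]
    - [[0, 0, 0], 0]
    - [[0, 0, 0], 0]
  jaw: -0.3

```text
clock: 17.25
tool_pos: [0.5697, -0.2082, 0.0974]
orientation: [-179.5, -1.8, -98.1]
force: [0.5, -0.2, 0.6]
opening: 0.0306
```

```bash
python3 look.py s15 195 195 60 60 10; python3 -c "
from h import *
snap('wrist','w15');crop('w15','w15c',195,140,125,95,6)"
```

```text
[ 0.5697 -0.2081  0.0974] [-179.5155   -1.8048  -98.1031] [0.4331 0.0735 0.1228] [ 0.1747 -0.0486  0.0161] 0.03014359814717803 17.3
```

View pics/w15c.png

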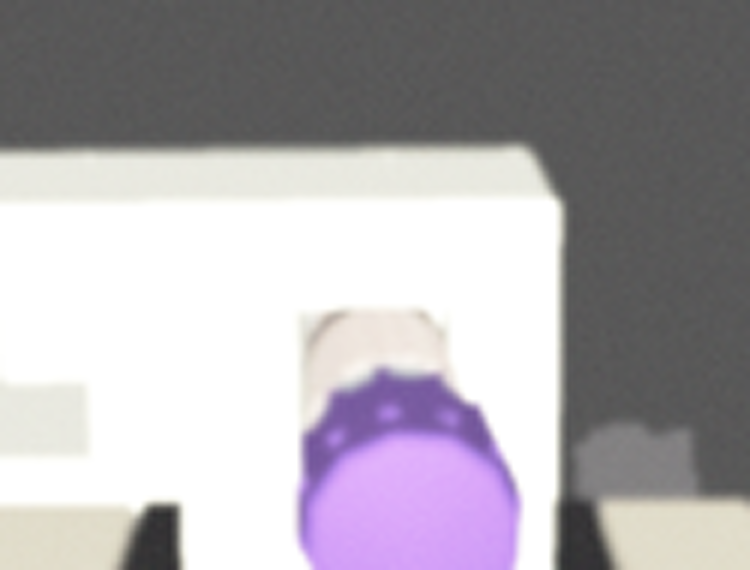

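View pics/s15c.png

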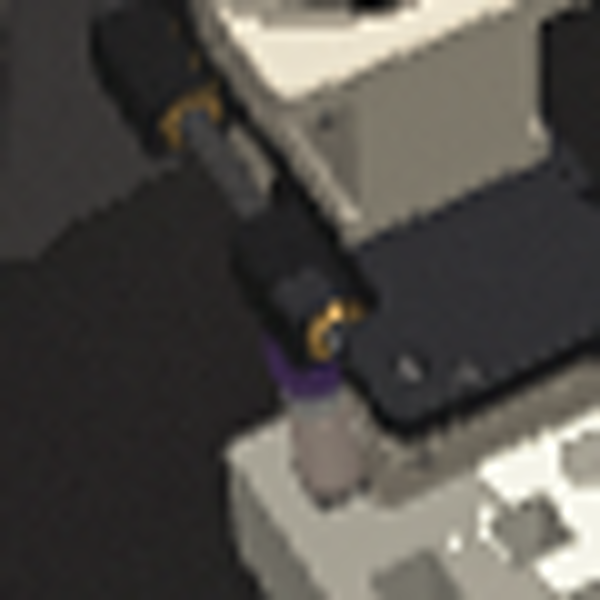

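>>> move_arm:
  increments:
    - [[0, 0, 10], 0]
    - [[0, 0, 15], 0]
    - [[0, 0, 20], 0]
    - [[0, 10, 20], 0]
    - [[0, 20, 20], 0]
    - [[0, 20, 0], 0]
    - [[0, 0, 0], 0]
    - [[0, 0, 0], 0]

```text
clock: 18.15
tool_pos: [0.5699, -0.1574, 0.1911]
orientation: [-179.3, -1.8, -98.1]
force: [-0.6, -0.4, 0.9]
opening: 0.0305
```

```bash
python3 look.py s16 195 180 60 60 10; python3 -c "
from h import *
snap('wrist','w16');crop('w16','w16c',190,90,125,95,6)"
```

```text
[ 0.5698 -0.1575  0.1909] [-179.3628   -1.7973  -98.1506] [-0.4247 -0.8723  0.5598] [ 0.2372 -0.0224  0.0046] 0.03089010403307715 18.2
```

View pics/w16.png

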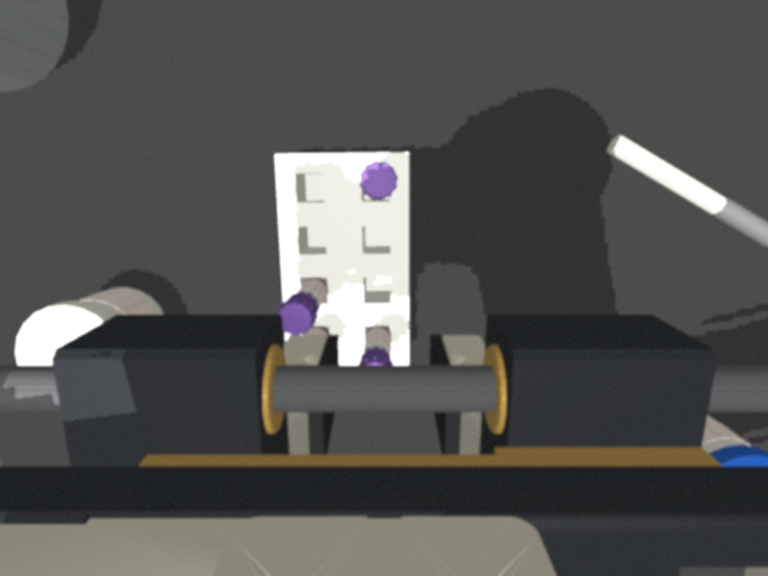

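View pics/s16c.png

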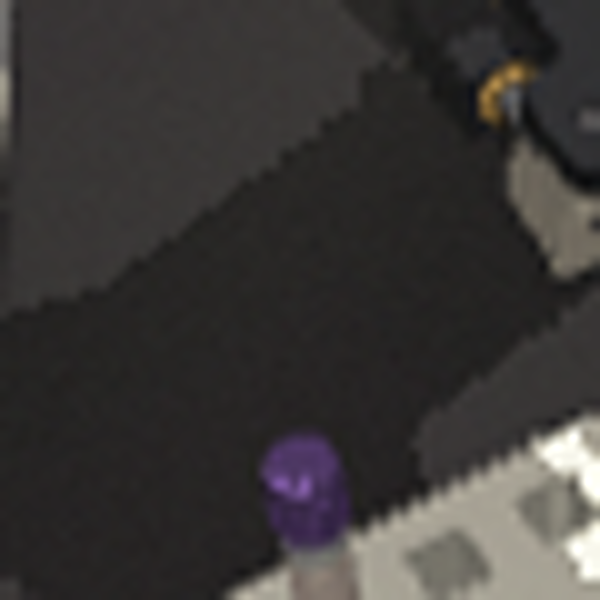

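Run:
```python
from tube import *
d=load('w16'); s=load('s16')
print(onz(d,(378.5)/1.5-.17,180/1.5-.17,.111))
print('scene',onz(s,195+303/10-.45,180+464/10-.45,.111))
print('racked in scene/wrist; other tubes:',onz(d,297/1.5,313/1.5,.111))
h=np.array([.5680,-.2148]); print(h)
# rack corners
print([onz(d,u/1.5,v/1.5,.045) for u,v in [(275,154),(410,151)]])
```

```text
[ 0.5642 -0.2186  0.111 ]
scene [ 0.5648 -0.2184  0.111 ]
racked in scene/wrist; other tubes: [ 0.6141 -0.1596  0.111 ]
[ 0.568  -0.2148]
[array([ 0.6246, -0.2425,  0.045 ]), array([ 0.5444, -0.2326,  0.045 ])]
```

>>> move_arm:
  increments:
    - [[-1, -15, 0], 0]
    - [[-1, -15, 0], 0]
    - [[-1, -15, 0], 0]
    - [[-1, -15, 0], 0]
    - [[0, 0, -15], 0]
    - [[0, 0, -15], 0]
    - [[0, 0, -15], 0]
    - [[0, 0, 0], 0]
  jaw: -0.2

```text
clock: 19.05
tool_pos: [0.5631, -0.2305, 0.1424]
orientation: [-179.6, -1.9, -98.6]
force: [0.1, -0.3, -0.4]
opening: 0.0351
```

```bash
python3 look.py s17 195 180 60 60 10; python3 -c "
from h import *
snap('wrist','w17');crop('w17','w17c',190,140,125,105,6)"
```

```text
[ 0.5638 -0.2307  0.1436] [-179.4859   -1.8801  -98.5588] [ 0.1153 -0.5042 -0.1149] [ 0.1342 -0.0631 -0.0192] 0.03521697274617006 19.1
```

View pics/w17c.png

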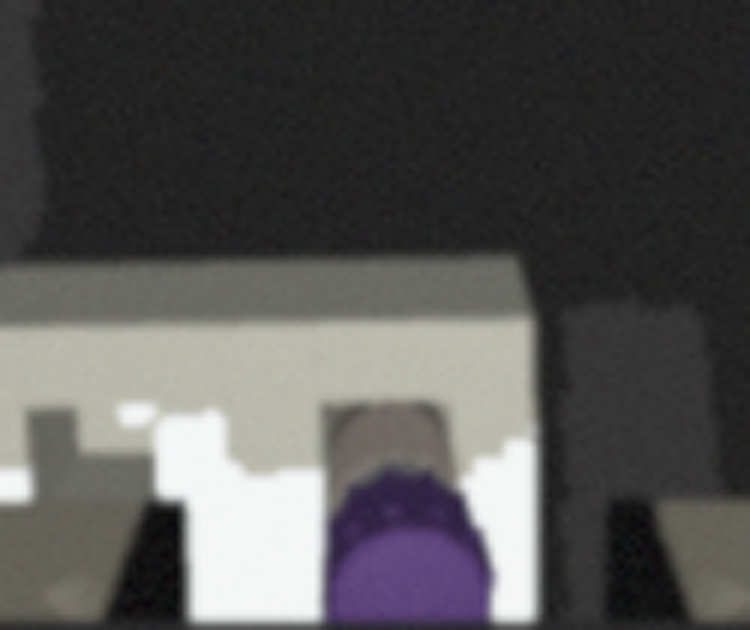

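>>> move_arm:
  increments:
    - [[0, 6, 0], 0]
    - [[-1, 6, 0], 0]
    - [[0, 0, -10], 0]
    - [[0, 0, -12], 0]
    - [[0, 0, -12], 0]
    - [[0, 0, -8], 0]
    - [[0, 0, -5], 0]
    - [[0, 0, 0], 0]

```text
clock: 19.95
tool_pos: [0.5642, -0.2176, 0.0955]
orientation: [-179.2, -1.9, -98.5]
force: [0.3, -0.2, -0.5]
opening: 0.0349
```

```bash
python3 look.py s18 195 180 60 60 10; python3 -c "
from h import *
snap('wrist','w18');crop('w18','w18c',190,140,125,105,6)"
```

```text
[ 0.5644 -0.2176  0.0959] [-179.2074   -1.8844  -98.484 ] [ 0.3355  0.5809 -0.0492] [ 0.2386 -0.0486  0.0555] 0.0349727225411438 20.0
```

View pics/w18c.png

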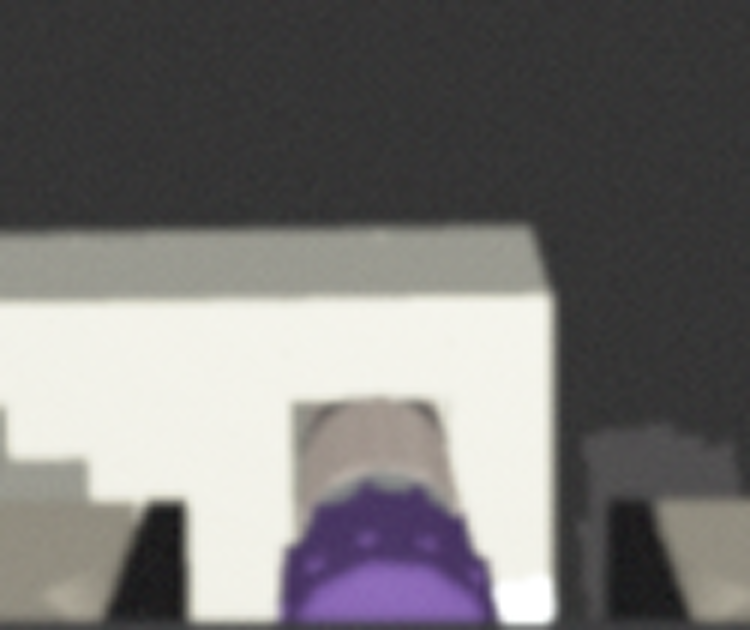

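View pics/s18c.png

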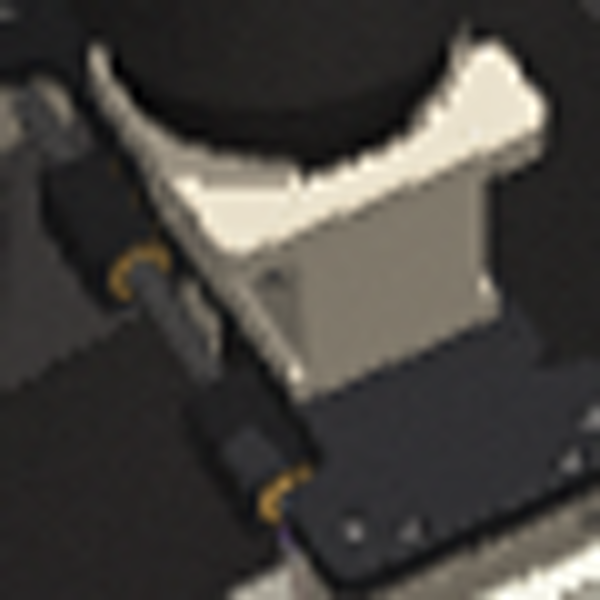

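>>> move_arm:
  increments:
    - [[0, 0, -3], 0]
    - [[0, 0, 0], 0]
    - [[0, 0, 0], 0]
    - [[0, 0, 0], 0]
    - [[0, 0, 0], 0]
    - [[0, 0, 0], 0]
    - [[0, 0, 0], 0]
    - [[0, 0, 0], 0]
  jaw: -0.7

```text
clock: 20.85
tool_pos: [0.5659, -0.2179, 0.0951]
orientation: [-179.0, -1.9, -98.5]
force: [-0.4, -0.9, 0.8]
opening: 0.0171
```

>>> move_arm:
  increments:
    - [[1, 2, 0], 0]
    - [[1, 2, 0], 0]
    - [[0, 0, 5], 0]
    - [[0, 0, 10], 0]
    - [[0, 0, 20], 0]
    - [[0, 0, 20], 0]
    - [[0, 0, 20], 0]
    - [[0, 0, 20], 0]

```text
clock: 21.65
tool_pos: [0.566, -0.2135, 0.1933]
orientation: [-179.3, -1.9, -98.5]
force: [0.4, -0.6, -0.7]
opening: 0.017
```

```bash
python3 look.py s19 195 120 90 90 7; python3 -c "
from h import *
snap('wrist','w19');crop('w19','w19c',190,140,125,105,6)"
```

```text
[ 0.5679 -0.2141  0.1975] [-178.9576   -1.9493  -98.4437] [ 0.8175 -0.1028  3.4919] [ 0.0245 -0.411   0.0479] 0.017254762959265584 21.7
```

View pics/w19c.png

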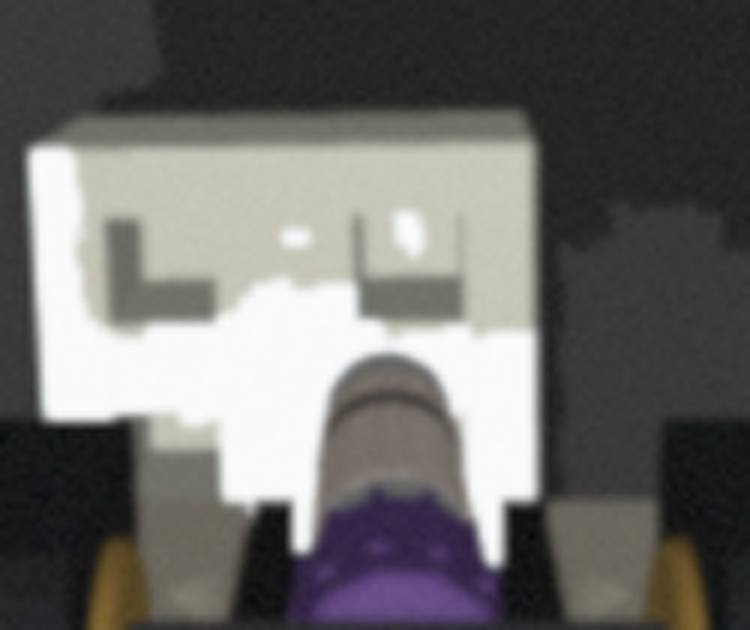

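View pics/s19c.png

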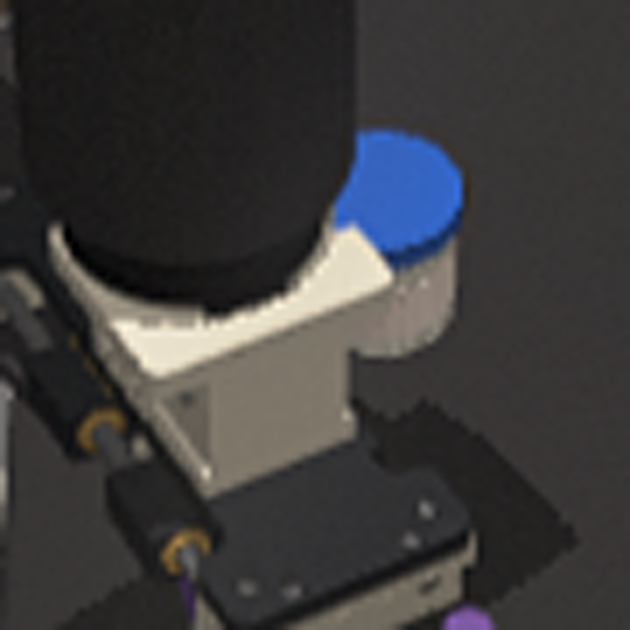

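>>> move_arm:
  increments:
    - [[0, 5, 35], 0]
    - [[0, 10, 35], 0.05]
    - [[0, 40, 10], 0.06]
    - [[0, 45, 0], 0.06]
    - [[0, 45, 0], 0.06]
    - [[0, 45, 0], 0.06]
    - [[0, 45, 0], 0]
    - [[0, 45, 0], 0]

```text
clock: 22.55
tool_pos: [0.5659, 0.0727, 0.283]
orientation: [-178.6, -1.7, -81.6]
force: [0.9, -1.1, -0.7]
opening: 0.0167
```

```bash
python3 look.py s20 260 60 160 120 5
```

```text
[0.5664 0.0779 0.2828] [-178.5292   -1.6442  -81.4883] [ 0.5859  3.5989 -0.1192] [ 0.7365 -0.1109  0.0289] 0.017082076885147023 22.6
```

View pics/s20c.png

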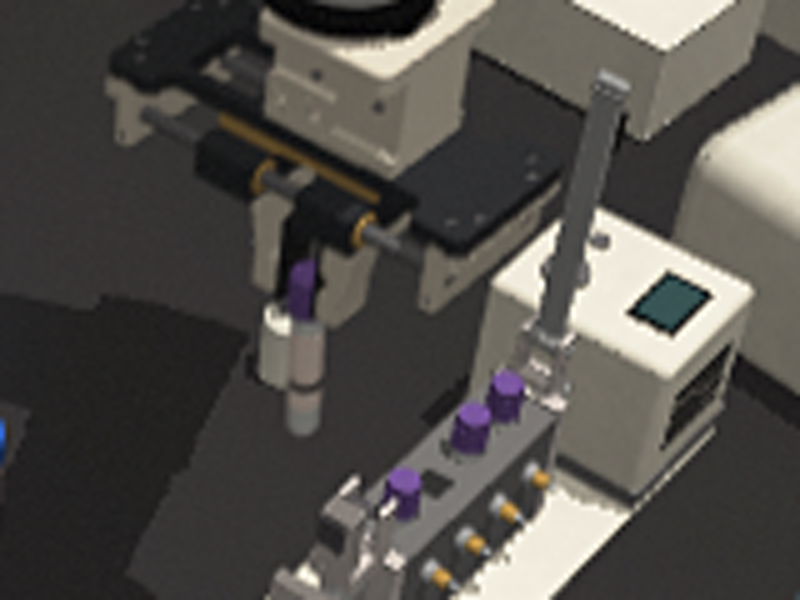

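Run:
```python
from h import *
crop('s20','s20d',325,125,60,45,13)
```

```text
(no output)
```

View pics/s20d.png

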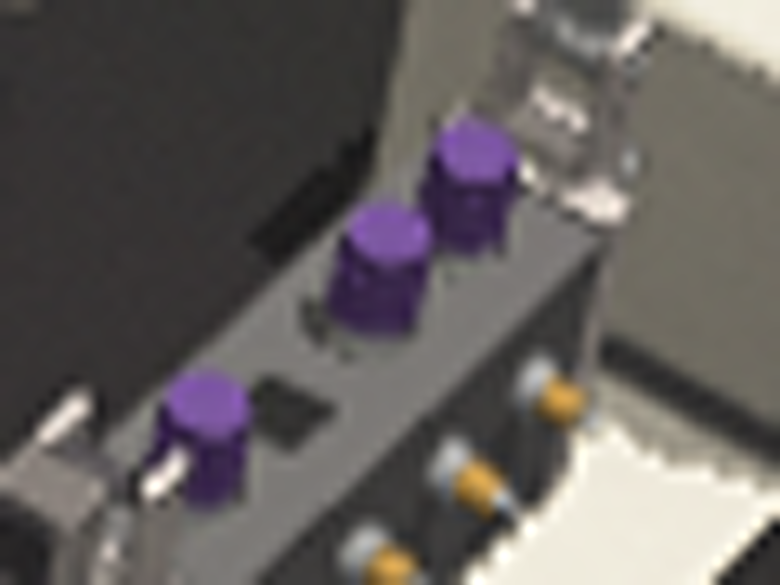

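Run:
```python
from tube import *
s=load('s20')
g=lambda x,y,z:onz(s,325+x/13-.46,125+y/13-.46,z)
loc=np.array([(0,-48),(0,16),(0,48)])/1e3
W=np.array([g(*p,.128)[:2] for p in [(209,403),(389,231),(477,150)]])
print(W,g(290,412,.099))
def fitm(W,loc):
  f=lambda p:(np.c_[np.cos(p[2])*loc[:,0]-np.sin(p[2])*loc[:,1]+p[0],np.sin(p[2])*loc[:,0]+np.cos(p[2])*loc[:,1]+p[1]]-W).ravel()
  q=least_squares(f,[.57,.19,.15]);p=q.x; print('mixer',p[:2],np.degrees(p[2]),q.fun*1e3,'well',p[0]+.016*np.sin(p[2]),p[1]-.016*np.cos(p[2]))
fitm(W,loc)
fitm(np.array([(.5816,.1432),(.5711,.2055),(.5664,.2379)]),loc)
```

```text
[[0.5833 0.1441]
 [0.5718 0.2074]
 [0.5666 0.2389]] [0.5783 0.1778 0.099 ]
mixer [0.5749 0.1915] 10.016934805649262 [-0.1101  0.2043  0.2474 -0.1432 -0.1373 -0.0611] well 0.5776352838064484 0.17578960880507133
mixer [0.5739 0.1903] 9.181944397313552 [-0.0563 -0.3166  0.2313  0.5633 -0.175  -0.2467] well 0.5764374955477687 0.17447335254484325
```

>>> move_arm:
  increments:
    - [[2, 25, 0], 0]
    - [[2, 25, 0], 0]
    - [[2, 25, 0], 0]
    - [[2, 15, 0], 0]
    - [[1, 3, -20], 0]
    - [[0, 0, -20], 0]
    - [[0, 0, -12], 0]
    - [[0, 0, 0], 0]

```text
clock: 23.4
tool_pos: [0.5744, 0.1799, 0.2311]
orientation: [-178.4, -1.4, -81.1]
force: [-0.5, -0.6, -0.8]
opening: 0.0167
```

```bash
python3 look.py s21 310 90 80 60 10; python3 -c "
from h import *
snap('wrist','w21');crop('w21','w21c',190,140,125,105,6)"
```

```text
[0.5748 0.1799 0.2321] [-178.3196   -1.433   -81.088 ] [ 0.0413  0.1947 -0.8585] [ 0.1672  0.0579 -0.0132] 0.017163993212183808 23.45
```

View pics/w21c.png

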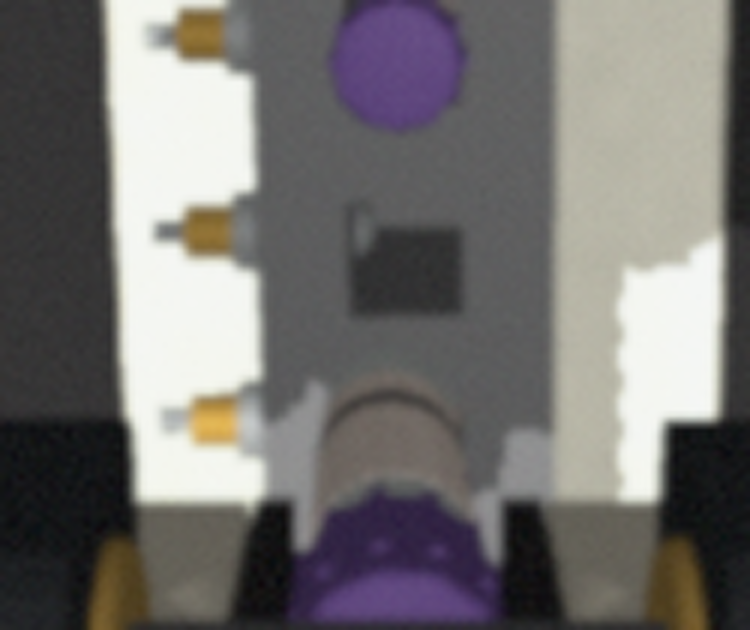

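View pics/s21c.png

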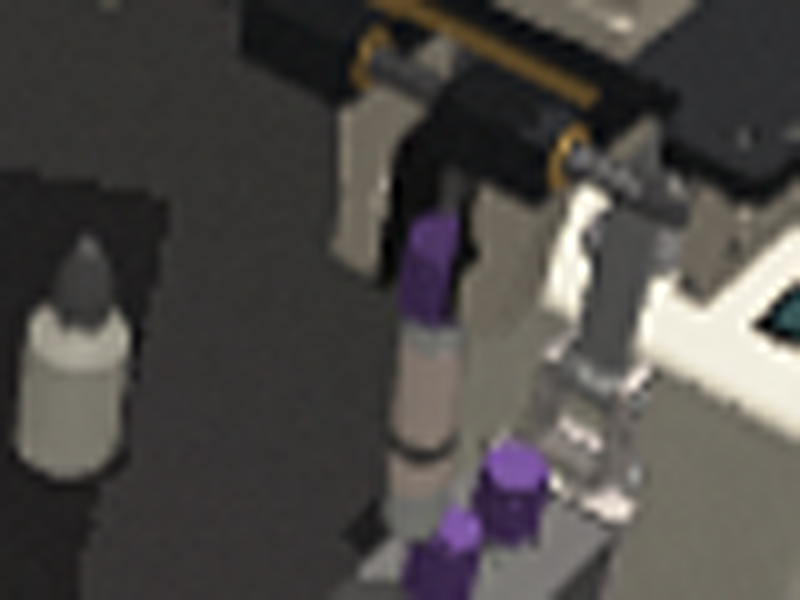

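```bash
cat > ins.py <<'E'
from tube import *
def well(d,cx,cy,z=.099): 
  w=onz(d,cx,cy,z); print('well',w); return w
def tip(d,col,row,zc):
  # sphere centre at height zc whose far (upper) edge is at row, col centre
  def res(p):
    C=np.array([p[0],p[1],zc]); q=proj(d,C); cc=d['R']@C+d['t']; return [q[0]-col,q[1]-d['fx']*.008/np.sqrt(cc[2]**2-.008**2)-row]
  p=least_squares(res,[.57,.18]).x; print('tip xy',p); return p
E
python3 - <<'E'
from ins import *
d=load('w21');o=ctrl.get_obs()
w=well(d,190+407/6-.4,140+258/6-.4)
print([onz(d,190+x/6-.4,140+y/6-.4,.099) for x,y in [(350,203),(462,203),(462,315),(350,315)]])
print('cap a',onz(d,190+398/6-.4,140+62/6-.4,.128))
for z in (.148,.151,.154):tip(d,190+393/6-.4,140+375/6-.4,z)
R=Ro.from_euler('xyz',o['orientation'],degrees=True).as_matrix(); print(R[:,2],R[:,1],o['tool_pos'])
E
```

```text
well [0.5774 0.1755 0.099 ]
[array([0.5872, 0.1685, 0.099 ]), array([0.5706, 0.1659, 0.099 ]), array([0.5678, 0.1828, 0.099 ]), array([0.5846, 0.1856, 0.099 ])]
cap a [0.583  0.1437 0.128 ]
tip xy [0.5759 0.1892]
tip xy [0.5759 0.1884]
tip xy [0.576  0.1877]
[ 0.0343 -0.0195 -0.9992] [-0.9873 -0.1555 -0.0309] [0.5754 0.1801 0.2331]
```

Run:
```python
from ins import *
s=load('s21')
for x,y in [(434,230),(430,335),(421,450),(412,525)]:
  c,r=ray(s,310+x/10-.45,90+y/10-.45); t=(.5757-c[0])/r[0]; print(c+r*t)
```

```text
[0.5757 0.1711 0.2558]
[0.5757 0.1777 0.2174]
[0.5757 0.1833 0.1742]
[0.5757 0.1859 0.1455]
```

>>> move_arm:
  increments:
    - [[1, -6, 0], 0]
    - [[0, -6, 0], 0]
    - [[0, 0, -10], 0]
    - [[0, 0, -10], 0]
    - [[0, 0, -8], 0]
    - [[0, 0, -5], 0]
    - [[0, 0, 0], 0]
    - [[0, 0, 0], 0]

```text
clock: 24.3
tool_pos: [0.5773, 0.1663, 0.1997]
orientation: [-178.0, -1.3, -81.2]
force: [-0.6, -0.5, 0.7]
opening: 0.0167
```

```bash
python3 look.py s22 310 90 80 60 10; python3 -c "
from h import *
snap('wrist','w22');crop('w22','w22c',190,140,125,105,6)"
```

```text
[0.5773 0.1663 0.1997] [-178.0463   -1.3365  -81.1717] [ 0.0012  0.678  -0.7268] [0.1435 0.0906 0.013 ] 0.016697840665155717 24.35
```

View pics/w22c.png

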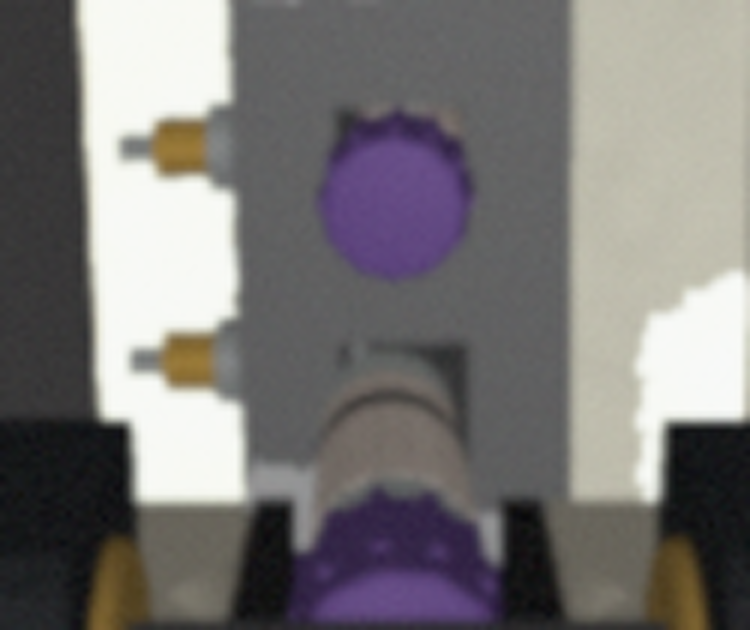

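Run:
```python
from ins import *
d=load('w22')
for z in (.115,.119,.122):tip(d,190+395/6-.4,140+350/6-.4,z)
print([onz(d,190+x/6-.4,140+y/6-.4,.099) for x,y in [(338,345),(468,345)]])
print('capa',onz(d,190+396/6-.4,140+205/6-.4,.128))
s=load('s22');crop('s22','s22d',335,100,50,50,12)
```

```text
tip xy [0.579  0.1726]
tip xy [0.579  0.1717]
tip xy [0.579  0.1709]
[array([0.5879, 0.1691, 0.099 ]), array([0.5706, 0.1662, 0.099 ])]
capa [0.5829 0.1438 0.128 ]
```

View pics/s22d.png

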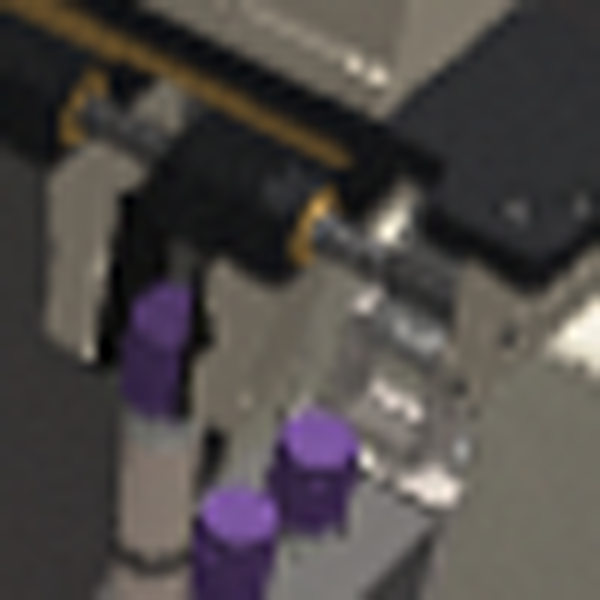

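>>> move_arm:
  increments:
    - [[-1, 4, 0], 0]
    - [[0, 0, -3], 0]
    - [[0, 0, -4], 0]
    - [[0, 0, -4], 0]
    - [[0, 0, -4], 0]
    - [[0, 0, -3], 0]
    - [[0, 0, 0], 0]
    - [[0, 0, 0], 0]

```text
clock: 25.2
tool_pos: [0.5762, 0.171, 0.1808]
orientation: [-178.0, -1.3, -81.2]
force: [-0.2, -0.6, 0.1]
opening: 0.017
```

```bash
python3 look.py s23 335 100 50 50 12; python3 -c "
from h import *
snap('wrist','w23');crop('w23','w23c',190,140,125,105,6)"
```

```text
[0.5762 0.171  0.1808] [-178.0079   -1.3134  -81.1539] [-1.2344 -0.6179 -0.22  ] [0.1532 0.2775 0.0053] 0.017237916524220184 25.25
```

View pics/w23c.png

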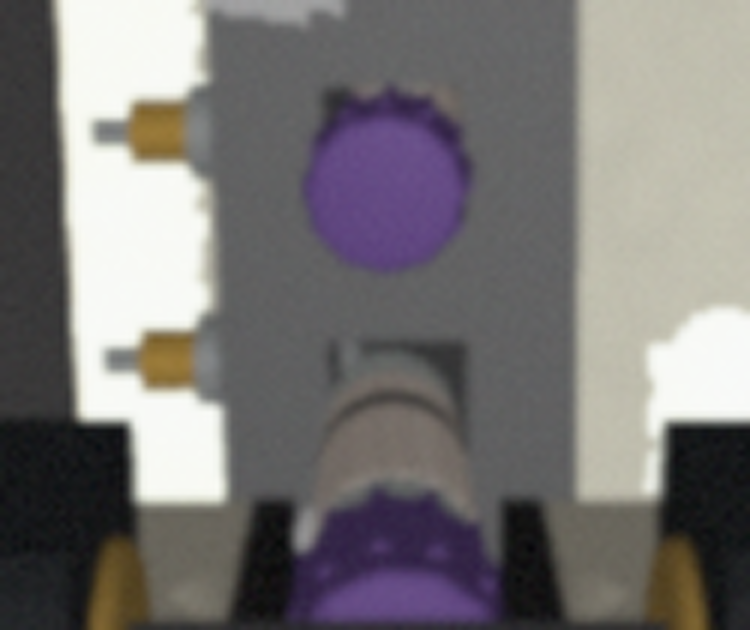

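>>> move_arm:
  increments:
    - [[0, 0, -4], 0]
    - [[0, 1, -2], 0]
    - [[0, 2, 0], 0]
    - [[0, 2, 0], 0]
    - [[0, 2, 0], 0]
    - [[0, 2, 0], 0]
    - [[0, 0, 0], 0]
    - [[0, 0, 0], 0]

```text
clock: 26.1
tool_pos: [0.576, 0.1789, 0.175]
orientation: [-178.1, -1.5, -81.2]
force: [-1.1, -2.8, 1.1]
opening: 0.0172
```

```bash
python3 look.py s24 335 100 50 50 12; python3 -c "
from h import *
snap('wrist','w24');crop('w24','w24c',190,140,125,105,6)"
```

```text
[0.576  0.1789 0.175 ] [-178.0724   -1.4831  -81.1619] [-0.6009 -2.1876  0.7388] [-1.1176  0.2039 -0.0777] 0.016986685362627672 26.15
```

View pics/w24c.png

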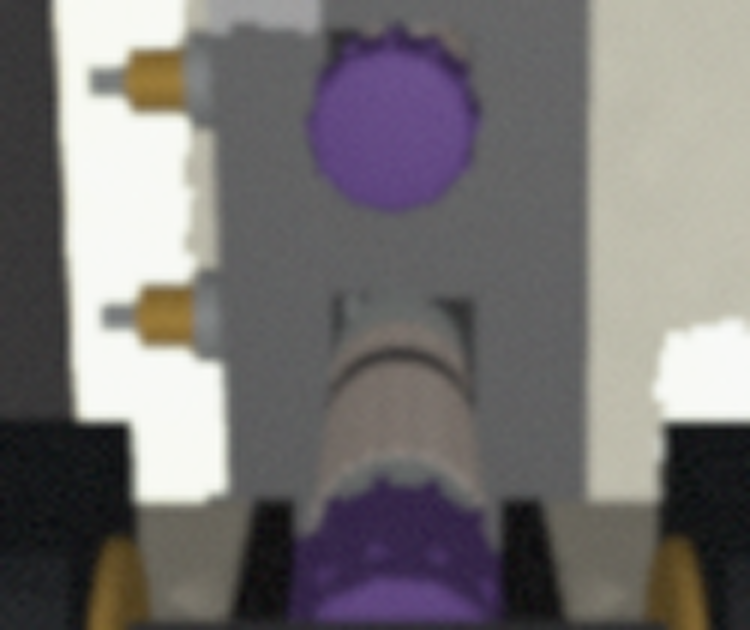

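View pics/s24c.png

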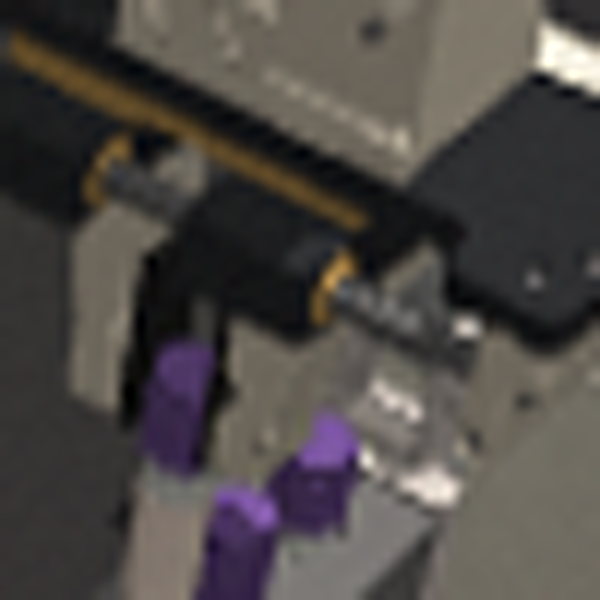

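>>> move_arm:
  increments:
    - [[0, -1, -3], 0]
    - [[0, -1, -3], 0]
    - [[0, 0, -3], 0]
    - [[0, 0, -3], 0]
    - [[0, 0, -3], 0]
    - [[0, 0, 0], 0]
    - [[0, 0, 0], 0]
    - [[0, 0, 0], 0]

```text
clock: 27.0
tool_pos: [0.5759, 0.177, 0.1591]
orientation: [-178.0, -1.4, -81.2]
force: [-1.7, -2.2, 2.9]
opening: 0.0168
```

```bash
python3 look.py s25 335 100 50 50 12; python3 -c "
from h import *
snap('wrist','w25');crop('w25','w25c',190,140,125,105,6)"
```

```text
[0.576  0.177  0.1591] [-178.0415   -1.443   -81.1665] [-1.2239 -2.3389  2.8855] [-0.7965  0.6645  0.0159] 0.017231477250319864 27.05
```

View pics/w25c.png

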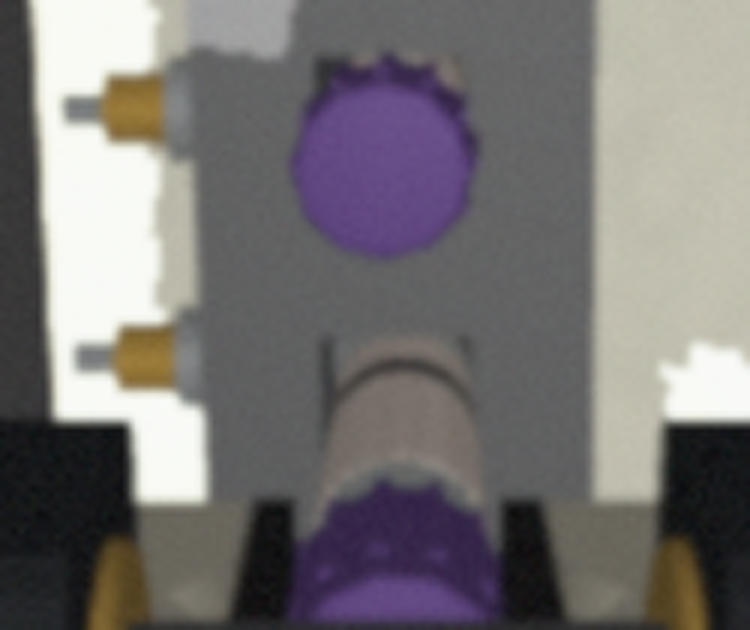

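>>> move_arm:
  increments:
    - [[0, -1, -4], 0]
    - [[0, 0, -5], 0]
    - [[0, 0, -5], 0]
    - [[0, 0, -5], 0]
    - [[0, 0, -5], 0]
    - [[0, 0, 0], 0]
    - [[0, 0, 0], 0]
    - [[0, 0, 0], 0]
  jaw: -0.85

```text
clock: 27.9
tool_pos: [0.5763, 0.1767, 0.1361]
orientation: [-177.9, -1.4, -81.1]
force: [-1.8, -1.4, 1.1]
opening: 0.0172
```

```bash
python3 look.py s26 320 80 80 80 9; python3 -c "
from h import *
snap('wrist','w26');crop('w26','w26c',190,140,125,105,6)"
```

```text
[0.5763 0.1767 0.1361] [-177.9079   -1.3568  -81.1378] [-1.6126 -1.8067  0.8298] [-0.6998  0.4226 -0.0392] 0.016996773456319798 27.95
```

View pics/w26c.png

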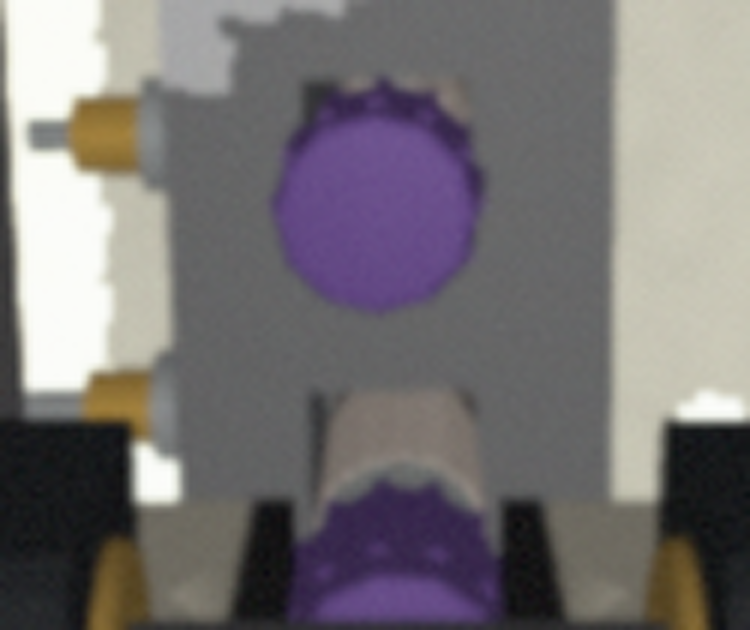

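View pics/s26c.png

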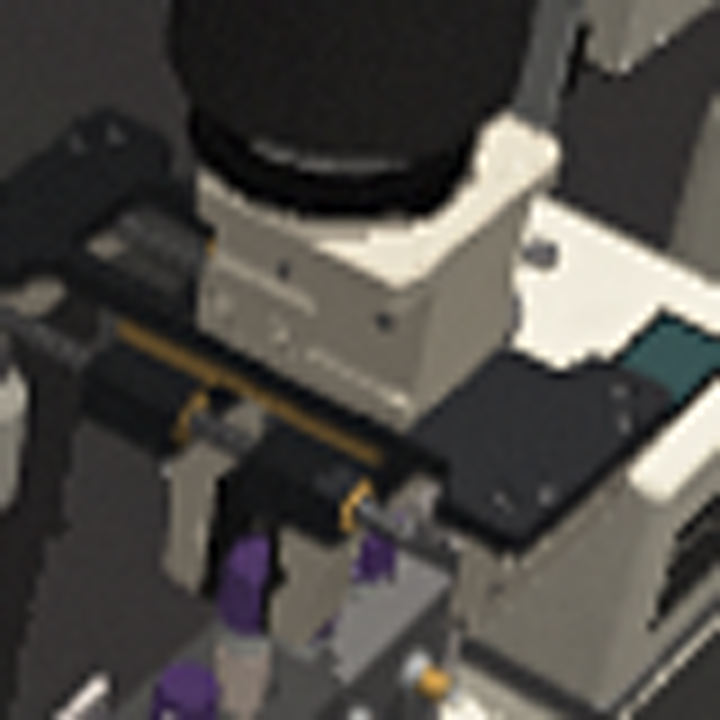

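>>> move_arm:
  increments:
    - [[0, 0, -5], 0]
    - [[0, -1, -5], 0]
    - [[0, 0, -5], 0]
    - [[0, 0, -5], 0]
    - [[0, 0, -4], 0]
    - [[0, 0, -3], 0]
    - [[0, 0, -3], 0]
    - [[0, 0, 0], 0]

```text
clock: 28.8
tool_pos: [0.5774, 0.1764, 0.111]
orientation: [-177.6, -1.3, -81.1]
force: [-2.5, -1.8, 0.8]
opening: 0.0169
```

```bash
python3 look.py s27 320 80 80 80 9; python3 -c "
from h import *
snap('wrist','w27');crop('w27','w27c',190,140,125,105,6)"
```

```text
[0.5774 0.1764 0.111 ] [-177.5904   -1.2923  -81.0499] [-3.9908 -1.2746  5.5709] [-0.6741  1.5997 -0.0531] 0.01728632228954181 28.85
```

View pics/w27c.png

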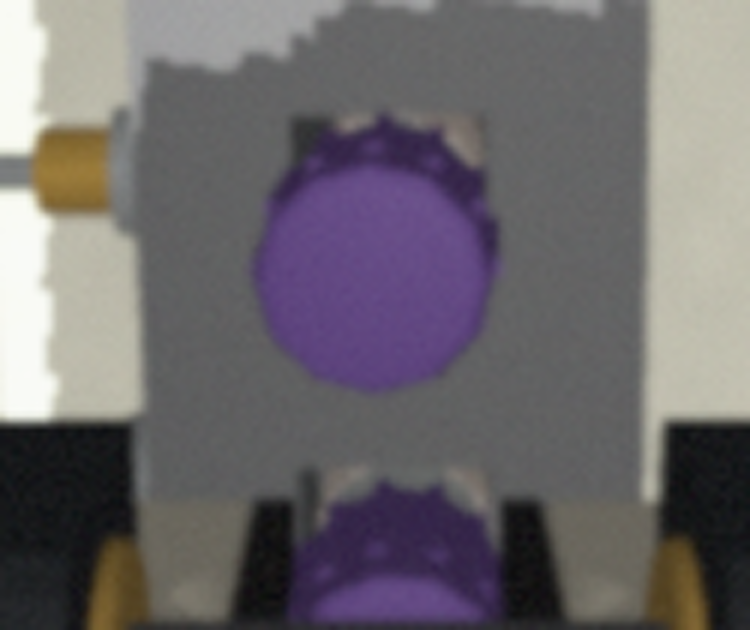

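>>> move_arm:
  increments:
    - [[0, 0, -5], 0]
    - [[0, 0, -5], 0]
    - [[0, 0, -6], 0]
    - [[0, 0, -6], 0]
    - [[0, 0, 0], 0]
    - [[0, 0, 0], 0]
    - [[0, 0, 0], 0]
    - [[0, 0, 0], 0]

```text
clock: 29.7
tool_pos: [0.5776, 0.1765, 0.1103]
orientation: [-176.9, -1.3, -80.7]
force: [-2.6, -2.4, 2.4]
opening: 0.017
```

>>> move_arm:
  increments:
    - [[0, 0, 0], 0]
    - [[0, 0, 0], 0]
    - [[0, 0, 0], 0]
    - [[0, 0, 0], 0]
    - [[0, 0, 12], 0]
    - [[0, 0, 20], 0]
    - [[0, 0, 25], 0]
    - [[0, 20, 25], 0]
  jaw: -0.3

```text
clock: 30.5
tool_pos: [0.5778, 0.196, 0.1929]
orientation: [-177.1, -1.4, -80.8]
force: [-0.3, 0.1, 0.4]
opening: 0.0305
```

```bash
python3 look.py s28 325 125 60 45 13; python3 -c "
from h import *
snap('wrist','w28');crop('w28','w28c',190,100,125,105,6)"
```

```text
[0.5806 0.2001 0.1981] [-176.6753   -1.2578  -80.6758] [2.6876 2.9919 5.2493] [ 0.6019 -0.596   0.0731] 0.030627783742879795 30.55
```

View pics/w28.png

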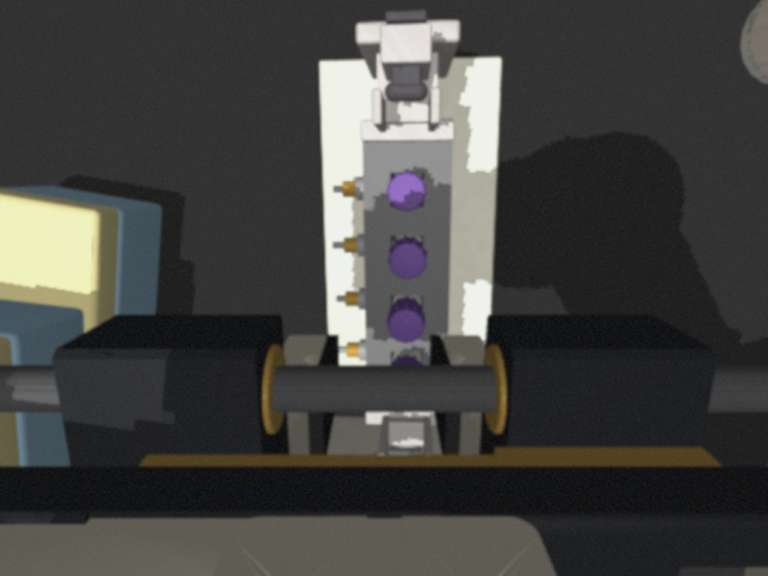

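View pics/s28c.png

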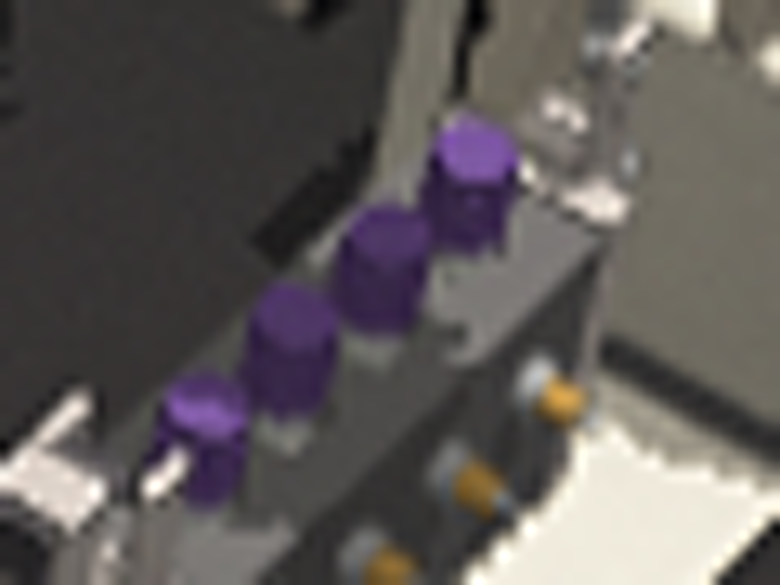

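>>> move_arm:
  increments:
    - [[-2, -12, 0], 0]
    - [[-1, -12, 0], 0]
    - [[0, 0, -15], 0]
    - [[0, 0, -15], 0]
    - [[0, 0, -15], 0]
    - [[0, 0, -10], 0]
    - [[0, 0, 0], 0]
    - [[0, 0, 0], 0]
  jaw: -1

```text
clock: 31.4
tool_pos: [0.5758, 0.1681, 0.1408]
orientation: [-176.7, -1.2, -80.8]
force: [0.3, -0.2, -0.3]
opening: 0.0005
```

>>> move_arm:
  increments:
    - [[1, 4, 0], 0]
    - [[0, 3, -4], 0]
    - [[0, 0, -4], 0]
    - [[0, 0, -4], 0]
    - [[0, 0, -5], 0]
    - [[0, 0, -6], 0]
    - [[0, 0, -8], 0]
    - [[0, 0, -8], 0]

```text
clock: 32.2
tool_pos: [0.5815, 0.1768, 0.1265]
orientation: [-175.6, -1.3, -80.3]
force: [-37.1, -2.3, 69.7]
opening: 0.0007
```

```bash
python3 look.py s29 320 100 80 60 9
```

```text
[0.5814 0.1768 0.1265] [-175.5574   -1.3368  -80.2611] [-34.3144  -2.9235  65.6927] [-1.2694 11.0917 -0.203 ] 0.0005140734664551298 32.25
```

View pics/s29c.png

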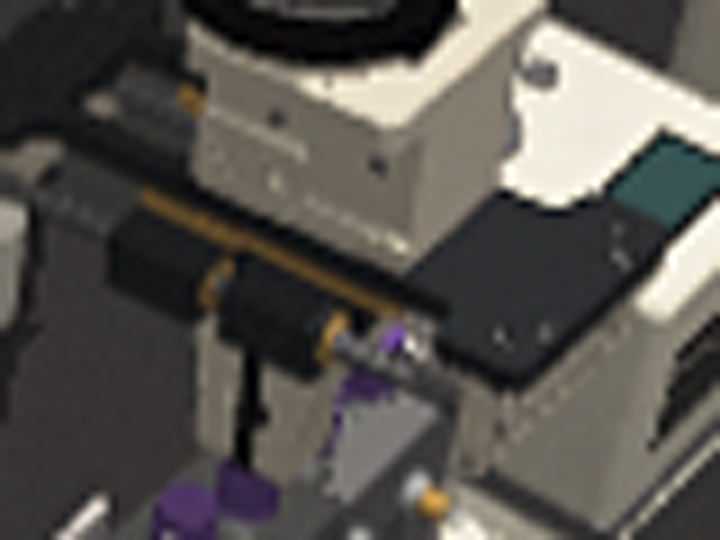

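>>> move_arm:
  increments:
    - [[0, 0, 6], 0]
    - [[0, 0, 10], 0]
    - [[0, 0, 20], 0]
    - [[0, 0, 35], 0]
    - [[0, 0, 45], 0]
    - [[0, 0, 45], 0]
    - [[0, -20, 30], 0]
    - [[0, -30, 0], 0]

```text
clock: 33.05
tool_pos: [0.58, 0.1276, 0.3256]
orientation: [-175.6, -1.4, -80.0]
force: [0.3, -0.4, -0.3]
opening: 0.0004
```

```bash
python3 look.py s30 325 60 100 110 7; python3 -c "
from ins import *
s=load('s20')
m=np.array([.5749,.1915]);a=np.radians(9.6)
x=np.array([np.cos(a),np.sin(a)]);y=np.array([-np.sin(a),np.cos(a)])
for th in (1.45,1.6,1.75,1.9):
  r=.168; q=m+y*(.084-r*np.cos(th)); print(th,(proj(s,[*q,.134+r*np.sin(th)])-[260,60])*5)
print((proj(s,[*(m+y*.084),.134])-[260,60])*5)
"
```

```text
[0.5788 0.1239 0.324 ] [-175.7544   -1.4267  -80.1034] [-1.1498 -1.8434 -0.7214] [-0.3101  0.4312 -0.0498] 0.0006203670679214277 33.1
1.45 [580.7946 109.3313]
1.6 [609.2104  83.4035]
1.75 [635.4896  64.242 ]
1.9 [658.9543  52.1693]
[545.4377 338.1286]
```

View pics/s30c.png

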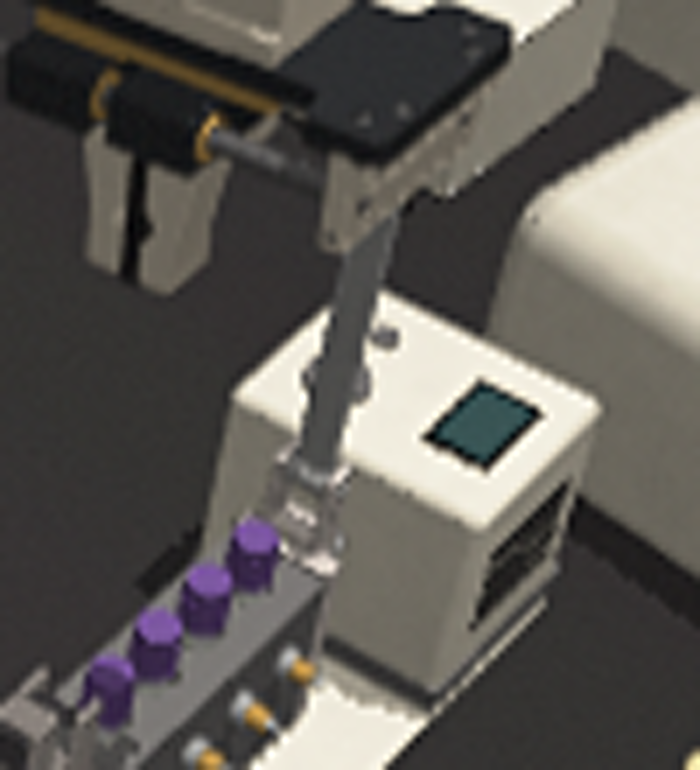

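>>> move_arm:
  increments:
    - [[-1, 5, 15], 0]
    - [[-3, 28, 0], 0]
    - [[-4, 30, 0], 0]
    - [[-4, 30, 0], 0]
    - [[-4, 30, 0], 0]
    - [[-4, 30, 0], 0]
    - [[-4, 30, 0], 0]
    - [[0, 0, 0], 0]

```text
clock: 33.9
tool_pos: [0.5538, 0.3104, 0.3349]
orientation: [-176.1, -1.5, -80.5]
force: [0.6, -0.8, -0.7]
opening: 0.0005
```

```bash
cat > mf.py <<'E'
from ins import *
m=np.array([.5752,.1913]);a=np.radians(9.6)
X=np.array([np.cos(a),np.sin(a)]);Y=np.array([-np.sin(a),np.cos(a)])
def mx(p): return (np.dot(p[:2]-m,X),np.dot(p[:2]-m,Y),p[2])
def wd(x,y): return m+X*x+Y*y
E
python3 look.py s31 325 40 100 110 7; python3 -c "
from mf import *
p=ctrl.get_obs()['tool_pos'];print(mx(p),wd(0,.12))"
```

```text
[0.5539 0.3091 0.3348] [-176.1122   -1.565   -80.5531] [-0.1313 -0.0778 -0.1138] [ 0.0499  0.19   -0.0399] 0.0006302620400776242 33.95
(np.float64(-0.0014003169872246536), np.float64(0.11974223963215669), np.float64(0.33483863927415825)) [0.5552 0.3096]
```

View pics/s31c.png

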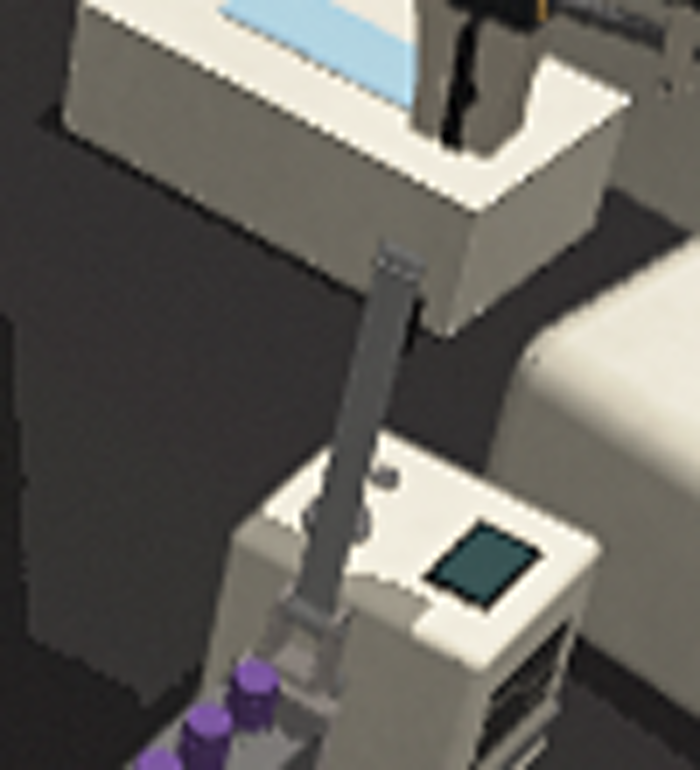

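>>> move_arm:
  increments:
    - [[0, 3, -20], 0]
    - [[0, 0, -20], 0]
    - [[0, 0, -20], 0]
    - [[0, 0, -15], 0]
    - [[0, 0, 0], 0]
    - [[0, 0, 0], 0]
    - [[1, -5, 0], 0]
    - [[1, -5, 0], 0]

```text
clock: 34.75
tool_pos: [0.5573, 0.2987, 0.2571]
orientation: [-176.2, -1.7, -80.7]
force: [-1.0, 1.5, 0.3]
opening: 0.0002
```

```bash
python3 look.py s32 325 40 100 110 7; python3 -c "
from mf import *
p=ctrl.get_obs()['tool_pos'];print(mx(p))"
```

```text
[0.5574 0.2981 0.2573] [-176.1531   -1.6469  -80.6798] [ 0.4558 -0.5869  0.1129] [0.0054 0.1813 0.0098] 0.00017767609352567607 34.8
(np.float64(0.0002528899995233775), np.float64(0.1082406477716103), np.float64(0.25732433261316423))
```

View pics/s32c.png

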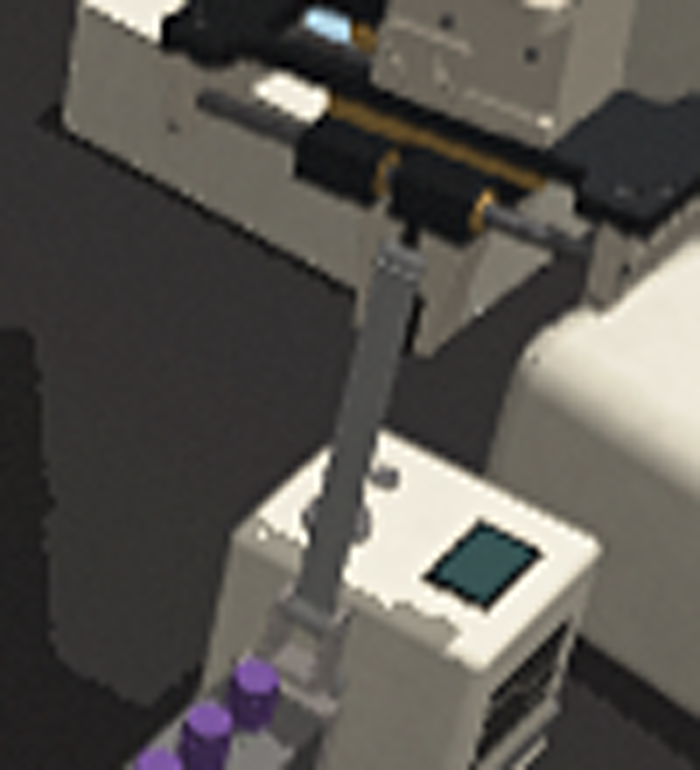

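Run:
```python
from mf import *
R=118
f=lambda t:np.array([84-R*np.cos(t)+3*np.sin(t)+9.5,134+R*np.sin(t)+3*np.cos(t)])
ts=np.linspace(1.5,0.1,17)
p=np.array([108.2,257.3])
for t in ts:
  q=f(t);d=q-p;w=Y*d[0];print(round(t,3),q.round(1),'d',w.round(1),d[1].round(1));p=q
```

```text
1.5 [ 88.1 251.9] d [  3.3 -19.8] -5.4
1.412 [ 77.9 251. ] d [  1.7 -10.1] -0.9
1.325 [ 67.7 249.2] d [  1.7 -10. ] -1.8
1.238 [ 57.7 246.5] d [ 1.7 -9.8] -2.7
1.15 [ 48.  242.9] d [ 1.6 -9.6] -3.6
1.062 [ 38.7 238.5] d [ 1.6 -9.2] -4.4
0.975 [ 29.8 233.4] d [ 1.5 -8.8] -5.2
0.888 [ 21.3 227.4] d [ 1.4 -8.3] -5.9
0.8 [ 13.4 220.7] d [ 1.3 -7.8] -6.7
0.712 [  6.2 213.4] d [ 1.2 -7.2] -7.3
0.625 [ -0.4 205.5] d [ 1.1 -6.5] -7.9
0.538 [ -6.3 197. ] d [ 1.  -5.8] -8.5
0.45 [-11.4 188. ] d [ 0.9 -5.1] -9.0
0.363 [-15.8 178.6] d [ 0.7 -4.3] -9.4
0.275 [-19.3 168.9] d [ 0.6 -3.4] -9.7
0.188 [-21.9 158.9] d [ 0.4 -2.6] -10.0
0.1 [-23.6 148.8] d [ 0.3 -1.7] -10.2
```

>>> move_arm:
  increments:
    - [[1, -8, -2], 0]
    - [[1, -8, -2], 0]
    - [[1, -8, -1], 0]
    - [[2, -9, -1], 0]
    - [[2, -9, -2], 0]
    - [[2, -9, -2], 0]
    - [[1, -5, -2], 0]
    - [[0, 0, 0], 0]

```text
clock: 35.6
tool_pos: [0.5683, 0.2366, 0.2456]
orientation: [-176.1, -1.5, -80.7]
force: [-0.5, 1.0, -0.8]
opening: 0.0005
```

```bash
python3 look.py s33 325 40 100 110 7; python3 -c "
from mf import *
p=ctrl.get_obs()['tool_pos'];print(mx(p))"
```

```text
[0.5683 0.2369 0.2457] [-176.0507   -1.5053  -80.7348] [0.2771 0.1449 0.271 ] [0.127  0.2167 0.0129] -1.4189869998263544e-05 35.65
(np.float64(0.0008299934051745297), np.float64(0.04610471711749687), np.float64(0.24572534927535664))
```

View pics/s33c.png

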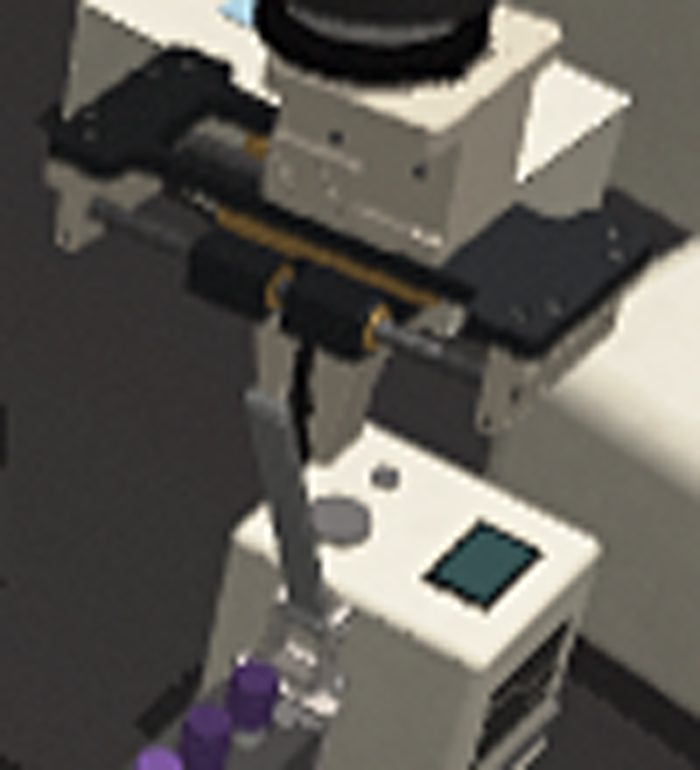

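>>> move_arm:
  increments:
    - [[1, -8, -6], 0]
    - [[1, -8, -6], 0]
    - [[1, -8, -6], 0]
    - [[1, -8, -7], 0]
    - [[1, -7, -7], 0]
    - [[1, -6, -8], 0]
    - [[1, -6, -8], 0]
    - [[1, -5, -9], 0]

```text
clock: 36.45
tool_pos: [0.5776, 0.1771, 0.1852]
orientation: [-175.9, -1.5, -80.7]
force: [-0.1, 0.8, -0.2]
opening: 0.0
```

```bash
python3 look.py s34 300 70 100 110 7; python3 -c "
from mf import *
p=ctrl.get_obs()['tool_pos'];print(mx(p))"
```

```text
[0.5767 0.1761 0.1833] [-176.0601   -1.5195  -80.6991] [-0.1692 -1.1295 -1.4051] [0.0183 0.2755 0.0293] 0.0007867913631474438 36.5
(np.float64(-0.0010327287031713433), np.float64(-0.015235724443796646), np.float64(0.18326379195771558))
```

View pics/s34c.png

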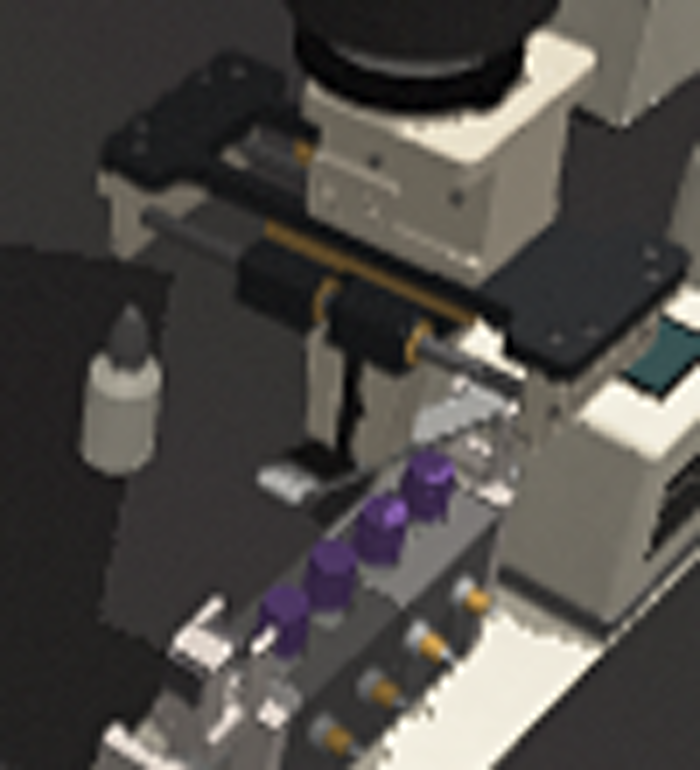

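>>> move_arm:
  increments:
    - [[1, -4, -8], 0]
    - [[1, -3, -8], 0]
    - [[1, -3, -8], 0]
    - [[0, -2, -8], 0]
    - [[0, 0, 0], 0]
    - [[0, 0, 0], 0]
    - [[0, 0, 12], 0]
    - [[4, -28, 8], 0]

```text
clock: 37.3
tool_pos: [0.5834, 0.136, 0.1678]
orientation: [-176.2, -1.6, -80.5]
force: [0.4, -1.0, 0.5]
opening: 0.0002
```

```bash
python3 look.py s35 300 70 100 110 7; python3 -c "
from mf import *
p=ctrl.get_obs()['tool_pos'];print(mx(p))
snap('wrist','w35')"
```

```text
[0.5835 0.132  0.169 ] [-176.2389   -1.6625  -80.6289] [-0.2197 -2.6539  0.7638] [-0.2889  0.2293 -0.0507] 0.0003946238024654658 37.35
(np.float64(-0.0017353231321647542), np.float64(-0.0598091893568949), np.float64(0.16895615500287037))
```

View pics/s35c.png

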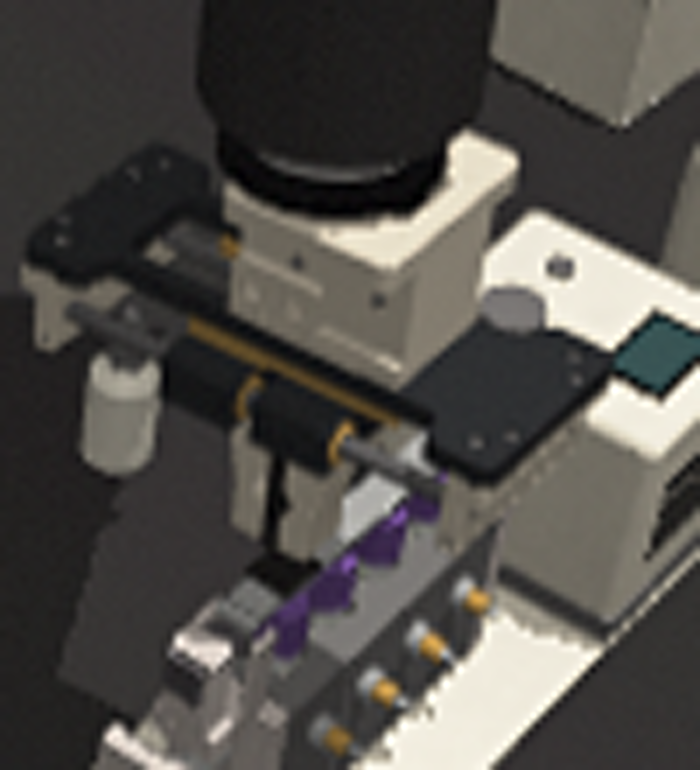

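View pics/w35.png

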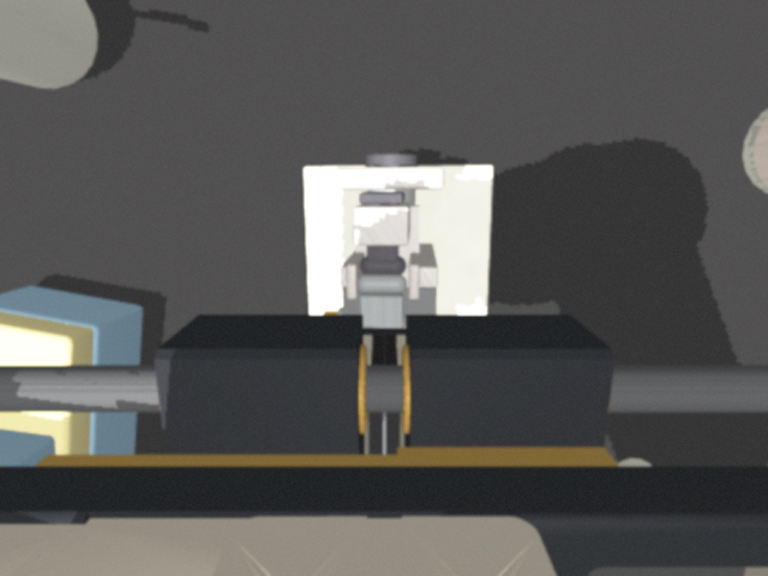

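>>> move_arm:
  increments:
    - [[0, 3, -7], 0]
    - [[0, 0, -6], 0]
    - [[0, 0, -3], 0]
    - [[0, 0, -2], 0]
    - [[0, 0, -2], 0]
    - [[0, 0, -2], 0]
    - [[0, 0, -2], 0]
    - [[0, 0, -2], 0]

```text
clock: 38.2
tool_pos: [0.5844, 0.137, 0.147]
orientation: [-176.0, -1.8, -80.6]
force: [-3.5, -0.8, 7.7]
opening: 0.0006
```

```bash
python3 look.py s36 300 70 100 110 7; python3 -c "
from mf import *
p=ctrl.get_obs()['tool_pos'];print(mx(p))
snap('wrist','w36')"
```

```text
[0.5843 0.137  0.1467] [-175.9854   -1.7709  -80.5721] [-1.4486 -1.306   4.4977] [-0.5664  0.6574 -0.0482] 0.0003967847667239386 38.25
(np.float64(-6.0879737558005696e-05), np.float64(-0.05503734837938292), np.float64(0.14668037470291734))
```

>>> move_arm:
  increments:
    - [[0, 0, -3], 0]
    - [[0, 0, -3], 0]
    - [[0, 0, -3], 0]
    - [[0, 0, 0], 0]
    - [[0, 0, 0], 0]
    - [[0, 0, 0], 0]
    - [[0, 0, 0], 0]
    - [[0, 0, 0], 0]

```text
clock: 39.1
tool_pos: [0.5846, 0.1371, 0.1416]
orientation: [-175.9, -1.9, -80.4]
force: [-1.4, -1.6, 4.2]
opening: 0.0008
```

```bash
python3 look.py s37 300 70 100 110 7; python3 -c "
from mf import *
snap('wrist','w37');crop('w37','w37c',215,80,80,70,9)"
```

```text
[0.5846 0.1371 0.1415] [-175.8829   -1.9281  -80.3888] [-1.7057 -1.4259  2.8131] [-0.3067  0.6595 -0.0427] 0.0005210207907342547 39.15
```

View pics/w37c.png

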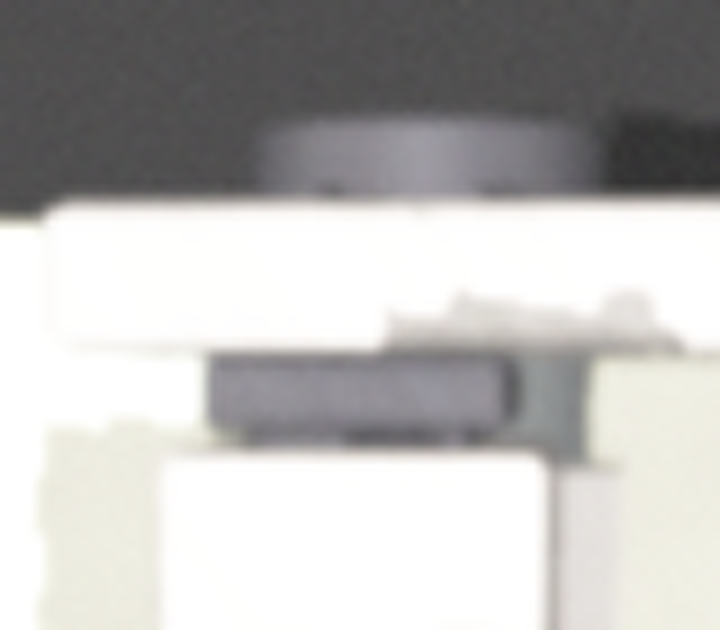

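>>> move_arm:
  increments:
    - [[0, 0, -3], 0]
    - [[0, 0, -3], 0]
    - [[0, 0, 0], 0]
    - [[0, 0, 0], 0]
    - [[0, 0, 5], 0]
    - [[0, 0, 15], 0]
    - [[0, 0, 30], 0]
    - [[0, 0, 30], 0]

```text
clock: 40.0
tool_pos: [0.5819, 0.1365, 0.2182]
orientation: [-176.3, -2.1, -80.3]
force: [0.4, 0.6, -0.6]
opening: 0.0004
```

>>> move_arm:
  increments:
    - [[-10, 0, 40], 0]
    - [[-20, 0, 40], 0]
    - [[-30, 0, 30], 0]
    - [[-40, 0, 0], 0]
    - [[-40, 0, 0], 0]
    - [[-20, 0, 0], 0]
    - [[0, 0, 0], 0]
    - [[0, 0, 0], 0]

```text
clock: 40.8
tool_pos: [0.4194, 0.138, 0.3354]
orientation: [-175.9, -1.7, -80.4]
force: [0.5, 1.0, -0.6]
opening: 0.0003
```

```bash
python3 look.py s38 305 110 90 80 8; python3 -c "
from mf import *
s=load('s38')
for th in (0,.03,.07):
  print(th,[((proj(s,[*wd(0,.084-r*np.cos(th)+n*np.sin(th)),.134+r*np.sin(th)+n*np.cos(th)])-[305,110])*8).round(1) for r,n in ((.140,.007),(.171,0),(0,0))])
snap('top','t38');crop('t38','t38c',95,150,125,75,6)"
```

```text
[0.4196 0.1379 0.3354] [-175.8937   -1.7398  -80.4109] [-0.2304 -0.3873  0.2015] [0.0751 0.2513 0.0139] 0.00024414950387868073 40.85
0 [array([275.1, 349.9]), array([215.7, 417.5]), array([512.9, 141.7])]
0.03 [array([277.2, 340.4]), array([217.7, 406.4]), array([512.9, 141.7])]
0.07 [array([280.5, 327.4]), array([220.8, 391.1]), array([512.9, 141.7])]
```

View pics/s38c.png

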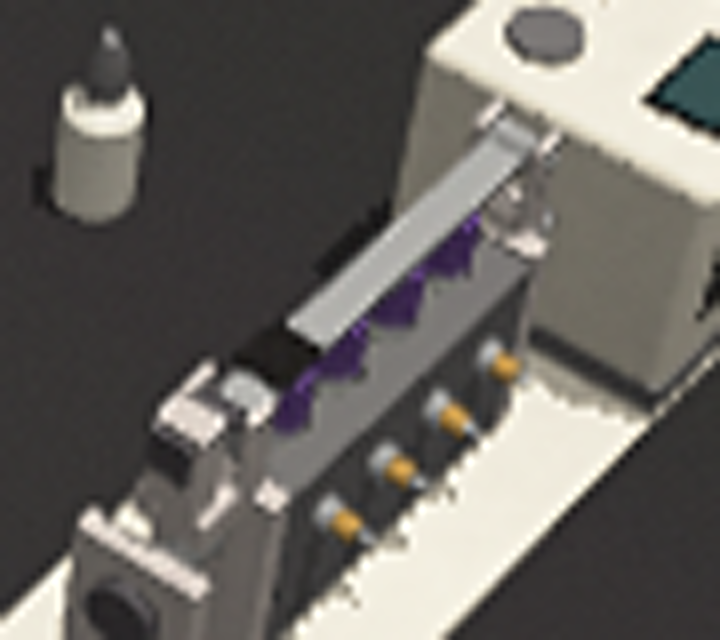

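View pics/t38c.png

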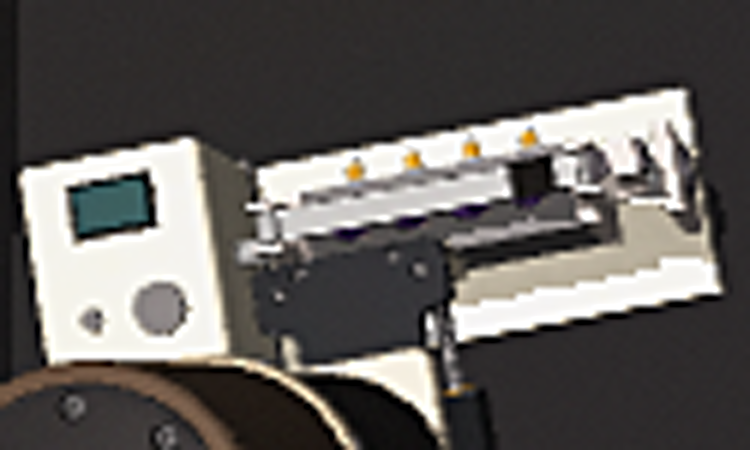

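Run:
```python
from h import *
snap('scene','s39'); o=ctrl.get_obs(); print(o['clock'],o['force'])
print(ctrl.close_job())
```

```text
40.95 [-0.57280105  0.04801983 -0.19319769]
the job is handed in; nothing more can be done
None
```

View pics/s39.png

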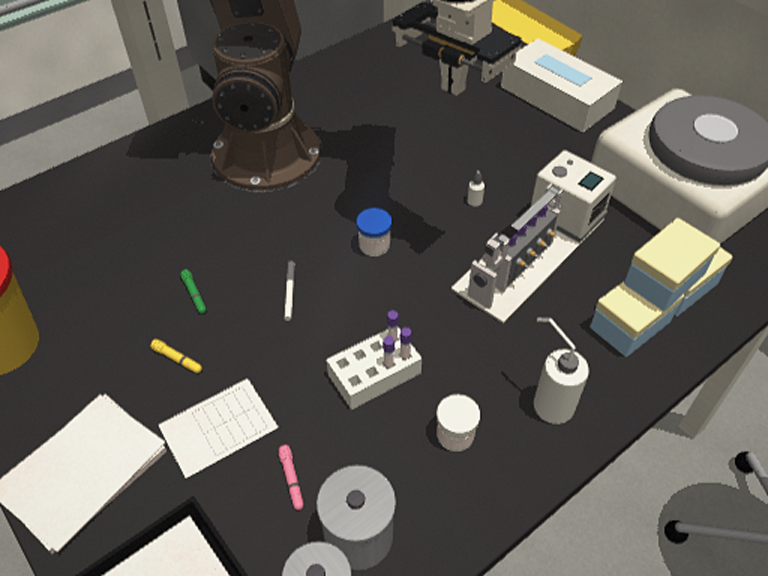

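The tube is in the mixer's open well, the keeper bar is down over the caps, and the job was handed in at about 41 s of the 72 s allowed.

**What I did**
- **Pick and turn upright:** I took the tube by its cap from the form. The moves can't tilt the tool, so I turned the tube upright in the grip by pressing its bottom against the rack's right-hand end face.
- **Rack:** I stood it in the free near-row hole at y = -48 mm and let go. That is not the y = -16 mm hole named as `rack_hole`, but the task accepts any free hole.
- **Mixer:** I took it again by its cap, pushed it down into the open well and let go. I then pressed on the cap top with the closed fingers.
- **Keeper:** I swung the bar down with the closed fingers and pressed the thumb pad until it gave way.

**Last checks**
- **Tube:** After that press it was level and in line with the other caps in the camera image. The press itself stopped hard at about the home height.
- **Keeper:** The fingers on the pad came to rest at 141.5 mm (closed is 141 mm). After I backed off, the bar appeared at the position predicted for 0 rad.
- **Surroundings:** The other tubes, cups, dropper and marker look unmoved in the last picture, and the robot was clear of everything.

**What was off**
- **Cap press force:** The press on the cap was harder than I meant, about 70 N at the wrist (limit 120 N).
- **Tool tilt:** The tool had drifted about 4° from vertical by the end, with no visible effect on the result.
- **Catch:** I couldn't see directly whether the bar's end is under the catch. That rests on the pad height and on the bar staying down after I let go.

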